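# Grease the forming-roll bearing

### The job

Take the flat pry bar and, with its blade under the tab, lever the dust cover of the green bearing block open and right back past square to the face it covered, then lay the bar down on the bench. Pick up the grease coupler, press it squarely onto the leaning nipple until it snaps on, and keep pushing so that the nipple stays sunk most of the way into the block against its spring; finish there, still holding the coupler and pushing. Open the cover with the bar only, not with the hand or the coupler, and do not shift the other loose things on the bench.

Things in the scene. Friction and masses are not known exactly. Their poses are not given: they have to be found in the camera images.
- block: Fixed green bearing block, foot 130 x 120 mm, roll shaft along y (150 mm). Origin under the foot, z up. Its top face (78 along slope x 80 mm) leans 0.38 rad towards its -x (robot side). u: up the slope, v: block y, n: face normal, zero at the nipple's foot (125 mm over the origin). Face u -36 to 42; a ledge u -48 to -34, v +-30 mm lies 9 mm lower, under the cover's tab. Bench before it free.
- nipple_tip (a point): Centre of the steel nipple's tip, 27 mm above the face at rest; moves with it. z = nipple axis n, outward; x = u, y = v. Diameter 16 mm, coned to 7 mm over the last 6 mm. Three spring balls 8 mm below the tip bulge to 22.5 mm and must be forced through the coupler's 18.5 mm mouth (about 5 to 8 N), behind which they snap out.
- nipple (a joint): How far the nipple is pushed into the block along its axis, m: 0 at rest, 0.006 at the stop. Spring: about 6 N to start, 12 N at the stop; it comes back when let go.
- cover (a joint): Opening angle of the aluminium dust cover, rad: 0 shut, 2.05 at the stop. 1.57 is square to the face. Stiff hinge (0.05 N m), stays where it is left. Cover 66 x 52 mm, 33 mm high over the nipple, open underneath, hinged at its upper (far) edge.
- cover_hinge (a point): Centre of the cover's hinge line, at u = +36, n = +3 mm from the nipple's foot. The hinge axis is its y axis (= v); its x and z axes turn with the cover (shut: x = u, z = n).
- cover_tab (a point): Middle of the underside of the cover's front tab (18 mm long beyond the front wall, 44 wide, 4 thick), 75 mm from the hinge. Shut: at u = -39, level with the face (n = 0), 9 mm above the ledge; the tab's front edge is at u = -48 mm. Turns with the cover.
- bar: Loose flat pry bar, 120 g. Wooden handle 110 x 22 x 20 mm, origin under its centre, x along the bar towards the blade, z up as it lies. Steel blade 20 mm wide and 3 mm thick runs on from the handle to x = 140 mm, its mid-plane 10 mm above the bar's underside. Balance point near x = 34 mm; grip the handle across its width (y).
- bar_tip (a point): Middle of the end of the blade, (140, 0, 10) mm in the bar's frame.
- coupler: Steel grease coupler, 220 g, 88 mm tall, standing on its mouth. Origin: centre of the mouth; z: axis, mouth to tail. Nose 31 mm diameter to z = 30; hexagonal grip 26 mm across flats, z = 30 to 78 mm (flats face its x axis and every 60 deg from it); 16 mm plug on top. Mouth hole 18.5 mm, 5 deep, then 25 mm wide, bottom 19 deep. Seated, mouth 19 mm below nipple_tip; snapped on from 17 mm.
- mug_a: Hammered aluminium mug, 82 mm diameter, 95 mm high, leave alone. Origin under its centre.
- mug_b: A second such mug, leave alone.
- mallet: Rubber-headed mallet, 260 mm long, leave alone. Origin under its middle, x towards the head.
- wrench: Steel wrench, 180 mm long, 8 mm thick, leave alone. Origin under its middle.
- oil_can: Closed steel jar, 56 mm diameter, 110 mm high, leave alone. Origin under its centre.
- stake: Small mushroom-shaped forming stake, 56 mm foot, 78 mm high, leave alone. Origin under its centre.
Things that resemble listed ones, but are neither listed nor needed, are in the scene too. Leave any blue look-alike of the coupler alone. Of the things shaped like the block, the green one is meant.

How it is judged (in metres and radians):
On the way, in this order (a step that is already met when the one before it is completed fails the run):
1. the cover is open past square to its face (1.6 rad) (value of joint cover above 1.6 rad), for 0.2 s.
2. the coupler has snapped onto the nipple: mouth at least 16.5 mm below the nipple's tip and square to it (z of coupler in the frame of nipple_tip below -0.0165 m and distance between coupler and nipple_tip below 0.023 m and angle between the z axis of coupler and the z axis of nipple_tip, either way round below 0.12 rad), for 0.2 s.
At the end, for the whole second after the job is handed in: Cover open beyond 1.6 rad; bar lying still on the bench (below 30 mm); coupler held in the fingers (over 5 N), snapped on (mouth 16.5 mm or more below the nipple tip) within 0.12 rad of square, pushing with over 4 N and keeping the nipple in by more than 3.3 of 6 mm for the last second (all of step 2 and value of joint cover above 1.6 rad and height (world z) of bar below 0.03 m and linear speed of bar below 0.02 m/s and value of joint nipple above 0.0033 m and contact force between the fingers and coupler above 5 N and contact force between coupler and block above 4 N); the arm keeps its last pose, push and grip.
It fails at once if the hand touches the block or its cover before the cover is open (1.2 rad) (value of joint cover below 1.2 rad and contact force between any of the fingers, the arm and block above 2 N).
It fails at once if the coupler touches the block or its cover before the cover is open (1.2 rad) (value of joint cover below 1.2 rad and contact force between coupler and block above 1 N).
It fails at once if another loose thing on the bench is shifted by more than 40 mm (distance of any of mug_a, mug_b, mallet, wrench, oil_can, stake from where it was at the start of the episode above 0.04 m).
It also fails if it takes over 69 s, if anything falls off the work surface, if the arm or the gripper's body presses on something with over 40 N, if the wrist force passes 120 N, or if a joint passes its speed limit or range.

### The arm

A 6-joint arm with a two-finger parallel gripper is mounted at the origin on the work surface. World frame = base frame: x ahead of the robot, y to its left, z up, the work surface at z = 0. Lengths are in mm, angles in rad, forces in N, time in s.
With the tool pointing down it reaches from about 350 to 975 mm from the base axis. Payload 7.1 kg.
Tool frame: the origin (TCP) lies midway between the tips of the shut fingers; the grasp point (between the pads) lies 19 mm behind it (ctrl.grip_depth is the distance from the TCP to the grasp point, in mm); z points along the fingers, y is the line along which they close (so a half turn about z gives the same grasp; the last joint's range is limited). The gripper opens to 88 mm and grips with 3 to 60 N. Pads are 20 mm wide; open, the fingers measure 115 mm over their backs; the gripper's body (75 mm by 178 mm) begins 61 mm behind the grasp point.
Start: joints at [-1.215, 0.423, 1.63, -0, 1.089, -0.019], TCP at [228.82, -581.589, 192.675] pointing down, gripper open.
Joint ranges: [-3, 3], [-0.9, 2.11], [0.09, 2.58], [-1.31, 4.45], [0.11, 2.69], [-2.54, 2.54]. Speed limits (rad/s): [2.39, 2.39, 3.01, 3.14, 3.14, 3.14].

### API

Orientations are given as a rotation vector (axis times angle).
In Python, from workcell import ctrl, cams gives the robot as it stands.
- The arm moves only by the tool move_arm, never from a script. Its argument "steps" is a list of rows, each a list of 3 entries, a list of its own where there are three numbers: the shift along the tool's x, y, z in units of 25 mm (1.0 is 25 mm), then the turn about the tool's z in units of 5 degrees (1.0 is 5 degrees), then the closure, from 0 (fully open) to 1 (shut). A call has 1 to 20 rows; each row shifts and turns the commanded pose from where the row before left it, along the tool's axes as they then stand; what a row does not reach is not made up. A row lasts 1/12 s, in which the tool goes at most 41.7 mm and 7.16 degrees, less where a joint would pass 70% of its speed; a pose out of reach is approached as far as the arm can. A call is refused whole if a number of a shift passes 1 or a number of a turn 1, either way. A call with a gripper value outside its range is refused whole. The fingers move at their own pace and stop on an object; the grip force is fixed at half the most. Time passes only in rows, so rows that do not move let the fingers close. It gives the time, the measured TCP pose, the force, the opening and the grip force at its end, in the units of the state.
- ctrl.get_obs(): the state, without advancing time (a new reading comes with each control period).
- cams.get_image(name): name is "side" or "top" or "wrist"; returns a dict with "image" (420x560x3 uint8, red, green, blue), "camera_matrix" (3x3 intrinsics, pixels), "xyz" and "rotation" of the camera in the world; the wrist camera has in their place "mount" (4x4, takes a point from camera to tool coordinates, whose origin is the TCP and whose axes are the flange's). Camera axes: x right, y down, z forward; pixel columns grow to the right and rows downward; lengths in mm; the calibration is good to about 2 mm. A picture is of the moment at which its call begins: read the wrist's pose just before it. There is no depth.
- ctrl.close_job(): hands the job in; it is judged then, once.
Trained networks look in the newest picture that a camera, given by its name, has taken for a name from the list of things; names that differ only in an ending like _2 or _b are one class to them, and where a whole thing is asked for, a point or a joint stands for the part that bears it (a point fixed in the world has none). Each returns a list of dicts, best first, with "p" (0 to 1); they miss things now and then, are a little off and sometimes report something else, mostly with a low value. They report only what shows in the picture. A call takes as long as a camera call. They do not tell look-alikes from the thing itself.
- cams.boxes_of(camera, thing): "rect" ([centre column, centre row, width, height] in pixels, round what is visible of it).
- cams.cut_out(camera, thing): "pixels" (420x560 bool, what is visible of it) and "rect" ([centre column, centre row, width, height] in pixels, round what is visible of it).
The state is a dict: "t": time; "qpos": joint angles; "qvel": joint speeds; "joint_torque": joint torques, N m; "ee_pos": TCP position; "orientation": TCP orientation; "ft_force": force on the tool from outside, world axes, zero at the start; "moment": the same for the moment, N m; "width": finger opening in mm; "grasp_force": force on a finger pad.
Only numpy, scipy, OpenCV 4.12 (cv2) and the standard library are available. Lean on these libraries where they do the work, as an engineer would, in place of code of your own. Each camera call takes 0.05 s, during which the arm holds its last target. There are 200 camera calls.

## Working session

There is one attempt and no reset: what is moved stays moved. The work goes in short steps, Python scripts to look and compute and a tool call to move; the robot and the scene stay as the last step left them, time stands still between calls to the robot, and variables do not carry over. Pictures are saved under pics/ and viewed, at most 10 in all, crops included, and the job is handed in when it is done.

Besides the shell and the picture viewer there is one more tool, called as a command line: name --argument value ..., lists and objects as JSON in quotes. move_arm: Moves the arm, as the interface text tells. Its arguments: {"type":"object","properties":{"steps":{"type":"array"}},"required":["steps"]}

```bash
mkdir -p pics; ls; cat > h.py <<'E'
import numpy as np, cv2
from scipy.spatial.transform import Rotation as R
from workcell import ctrl, cams
def cam(n):
    o=ctrl.get_obs(); d=cams.get_image(n); K=np.array(d["camera_matrix"])
    if n=="wrist":
        M=np.array(d["mount"]); Rt=R.from_rotvec(o["orientation"]).as_matrix()
        C=Rt@M[:3,3]+np.array(o["ee_pos"]); Rc=Rt@M[:3,:3]
    else: C=np.array(d["xyz"]); Rc=np.array(d["rotation"])
    return d["image"],K,C,Rc
def atz(K,C,Rc,px,z):
    r=Rc@np.linalg.inv(K)@np.array([px[0],px[1],1.]); return C+r*(z-C[2])/r[2]
def proj(K,C,Rc,P):
    p=K@(Rc.T@(np.array(P,float)-C)); return p[:2]/p[2]
def tri(v):  # list of (K,C,Rc,px)
    A=np.zeros((3,3));b=np.zeros(3)
    for K,C,Rc,px in v:
        r=Rc@np.linalg.inv(K)@np.array([px[0],px[1],1.]); r/=np.linalg.norm(r); P=np.eye(3)-np.outer(r,r); A+=P;b+=P@C
    return np.linalg.solve(A,b)
def save(f,im): cv2.imwrite("pics/"+f,im[:,:,::-1])
E
python3 - <<'E'
from h import *
print({k:np.round(v,3).tolist() for k,v in ctrl.get_obs().items()})
ims=[]
for n in("top","side"):
    im,K,C,Rc=cam(n); print(n,np.round(K,1).tolist(),C.round(1),Rc.round(3).tolist())
    save(n+"0.png",im)
    for t in("block","nipple_tip","cover_tab","cover_hinge","bar","bar_tip","coupler"):
        for b in cams.boxes_of(n,t)[:4]: print(n,t,round(b["p"],2),np.round(b["rect"]).tolist(), atz(K,C,Rc,b["rect"][:2],{"block":60,"bar":10,"bar_tip":10,"coupler":44}.get(t,120)).round())
E
```

```text
pics
{'t': 0.0, 'qpos': [-1.215, 0.424, 1.631, 0.0, 1.089, -0.019], 'qvel': [0.001, -0.002, -0.0, 0.002, 0.001, -0.0], 'joint_torque': [-0.002, -54.463, -27.366, 0.064, 0.023, -0.0], 'ee_pos': [228.624, -581.03, 191.895], 'orientation': [-3.085, -0.585, 0.0], 'ft_force': [0.025, 0.941, -1.09], 'moment': [0.014, 0.016, 0.035], 'grasp_force': 0.0, 'width': 87.755}
top [[509.0, 0.0, 276.5], [0.0, 509.0, 213.4], [0.0, 0.0, 1.0]] [ 336.3  -19.7 1521.3] [-2.15, 2.14, -0.138]Traceback (most recent call last):
  File "<stdin>", line 8, in <module>
  File "h.py", line 12, in atz
    r=Rc@np.linalg.inv(K)@np.array([px[0],px[1],1.]); return C+r*(z-C[2])/r[2]
                                                                          ~^^^
IndexError: invalid index to scalar variable.
```

View pics/top0.png

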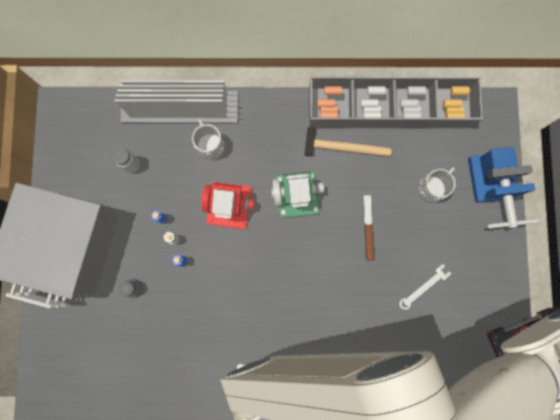

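The top view shows the green block at (298,193), the bar at (369,228) with its blade up (+x), and the coupler (white/steel, at (169,238)) between two blue look-alikes at (158,216) and (179,260). The wrench is at (425,287) and the mallet at (350,147). The camera rotation is a rotation vector, so I'll fix the helper.

```bash
sed -i 's/Rc=np.array(d\["rotation"\])/Rc=R.from_rotvec(d["rotation"]).as_matrix() if np.size(d["rotation"])==3 else np.array(d["rotation"])/' h.py
python3 - <<'E'
from h import *
for n in("top","side"):
    im,K,C,Rc=cam(n); print(n,C.round(1),Rc[:,2].round(2))
    save(n+"1.png",im)
    for t in("block","nipple_tip","cover_tab","cover_hinge","bar","bar_tip","coupler"):
        for b in cams.boxes_of(n,t)[:4]: print(n,t,round(b["p"],2),np.round(b["rect"]).tolist(), atz(K,C,Rc,b["rect"][:2],{"block":60,"bar":10,"bar_tip":10,"coupler":44}.get(t,120)).round())
    for t in ("bar","block"):
        for m in cams.cut_out(n,t)[:1]:
            ys,xs=np.nonzero(m["pixels"]); r=cv2.minAreaRect(np.c_[xs,ys].astype(np.float32)); print(t,"rect",r, [atz(K,C,Rc,c,10).round(1).tolist() for c in cv2.boxPoints(r)])
E
```

```text
top [ 336.3  -19.7 1521.3] [ 0.14  0.01 -0.99]
top block 0.93 [227.0, 205.0, 55.0, 47.0] [562. 139.  60.]
top block 0.89 [298.0, 195.0, 53.0, 50.0] [593. -66.  60.]
top cover_tab 0.97 [223.0, 204.0, 22.0, 29.0] [557. 144. 120.]
top cover_tab 0.64 [300.0, 194.0, 19.0, 34.0] [587. -71. 120.]
top cover_hinge 0.89 [225.0, 202.0, 19.0, 32.0] [564. 140. 120.]
top cover_hinge 0.78 [301.0, 191.0, 26.0, 34.0] [595. -72. 120.]
top bar 0.62 [369.0, 228.0, 11.0, 62.0] [ 504. -280.   10.]
top bar_tip 0.61 [368.0, 229.0, 11.0, 63.0] [ 502. -276.   10.]
top bar_tip 0.37 [300.0, 192.0, 22.0, 34.0] [613. -75.  10.]
top coupler 0.58 [174.0, 240.0, 14.0, 14.0] [463. 295.  44.]
top coupler 0.5 [160.0, 216.0, 16.0, 14.0] [534. 338.  44.]
top coupler 0.42 [182.0, 263.0, 16.0, 11.0] [395. 269.  44.]
bar rect ((368.6043395996094, 227.98594665527344), (64.16869354248047, 8.137334823608398), 88.66777801513672) [[600.5, -266.3, 10.0], [601.1, -290.8, 10.0], [408.8, -291.3, 10.0], [408.2, -267.3, 10.0]]
block rect ((226.5510711669922, 204.8905029296875), (52.80350875854492, 43.74820327758789), 6.581944942474365
[... 719 characters left out ...]
78 [334.0, 201.0, 49.0, 25.0] [ 501. -268.   10.]
side bar_tip 0.65 [263.0, 184.0, 60.0, 34.0] [ 749. -187.   10.]
side coupler 0.86 [200.0, 296.0, 14.0, 28.0] [515. 350.  44.]
side coupler 0.74 [226.0, 295.0, 9.0, 24.0] [463. 305.  44.]
side coupler 0.56 [250.0, 300.0, 12.0, 26.0] [404. 276.  44.]
bar rect ((334.7474060058594, 200.06134033203125), (54.2137336730957, 8.435273170471191), 24.22774314880371) [[595.7, -247.5, 10.0], [613.7, -292.6, 10.0], [411.1, -296.1, 10.0], [397.8, -253.3, 10.0]]
block rect ((234.49278259277344, 244.43319702148438), (58.2215690612793, 54.31609344482422), 57.2647705078125) [[732.0, 157.2, 10.0], [724.1, -45.8, 10.0], [491.4, 72.0, 10.0], [513.0, 247.8, 10.0]]
```

View pics/side1.png

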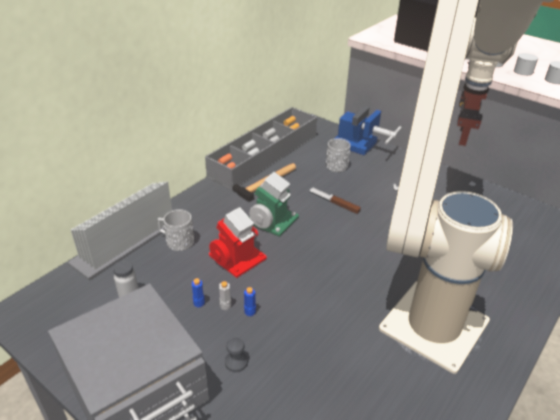

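move_arm --steps '[[[0,0,0],0.86,0],[[0,0,0],0.86,0],[[0,0,0],0.86,0],[[0,0,0],0.86,0],[[0,0,0],0.86,0],[[0.7,-0.86,0],0,0],[[0.7,-0.86,0],0,0],[[0.7,-0.86,0],0,0],[[0.7,-0.86,0],0,0],[[0.7,-0.86,0],0,0],[[0.7,-0.86,0],0,0],[[0.7,-0.86,0],0,0],[[0.7,-0.86,0],0,0],[[0.7,-0.86,0],0,0],[[0.7,-0.86,0],0,0],[[0.7,-0.86,0],0,0],[[0.7,-0.86,0],0,0],[[0.7,-0.86,0],0,0],[[0.7,-0.86,0],0,0],[[0,0,0],0,0]]'

```text
t: 2.77
ee_pos: [476.4, -277.8, 192.9]
orientation: [-3.141, -0.004, -0.002]
ft_force: [-0.1, 0.3, 0.3]
width: 88.1
grasp_force: 0.0
```

```bash
python3 - <<'E'
from h import *
print({k:np.round(v,3).tolist() for k,v in ctrl.get_obs().items() if k in("t","ee_pos","orientation","ft_force")})
for n in("wrist","top"):
    im,K,C,Rc=cam(n); save(n+"2.png",im); print(C.round(),Rc.round(2).tolist())
    for t in ("bar",):
        for m in cams.cut_out(n,t)[:2]:
            ys,xs=np.nonzero(m["pixels"]); r=cv2.minAreaRect(np.c_[xs,ys].astype(np.float32)); print(m["p"],t,[atz(K,C,Rc,c,12).round(1).tolist() for c in cv2.boxPoints(r)])
    m=cams.cut_out(n,"block")
    for q in m:
        px=q["pixels"]; g=im.astype(int)[px].mean(0); print("block",q["p"],g.round(),q["rect"])
E
```

```text
{'t': 2.767, 'ee_pos': [476.375, -277.805, 192.87], 'orientation': [-3.141, -0.004, -0.002], 'ft_force': [-0.076, 0.277, 0.337]}
[ 547. -278.  385.] [[0.0, -0.97, -0.26], [-1.0, -0.0, -0.0], [0.0, 0.26, -0.97]]
0.65 bar [[602.5, -264.9, 12.0], [603.0, -285.8, 12.0], [407.4, -292.1, 12.0], [406.8, -268.1, 12.0]]
block 0.91 [ 76. 112.  92.] [72.7, 66.6, 136.5, 133.2]
block 0.18 [216. 217. 214.] [431.9, 284.2, 103.1, 67.2]
[ 336.  -20. 1521.] [[0.01, -0.99, 0.14], [-1.0, -0.0, 0.01], [-0.01, -0.14, -0.99]]
0.41 bar [[600.1, -266.6, 12.0], [600.2, -284.6, 12.0], [551.7, -283.7, 12.0], [551.6, -265.8, 12.0]]
block 0.91 [188. 109. 104.] [226.8, 206.4, 55.3, 46.4]
block 0.56 [143. 159. 144.] [298.7, 194.4, 48.8, 46.4]
```

View pics/wrist2.png

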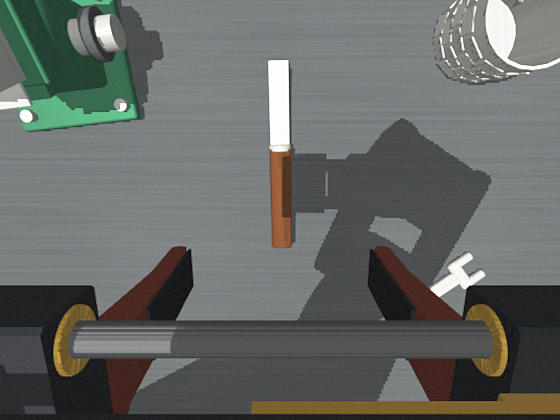

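The bar lies under the hand: handle at pixels (281,150–248), blade tip at (279,60). The block's foot corners are at (26,116) and (122,105). I'll grip the bar now.

move_arm --steps '[[[0,0,0.94],0,0],[[0,0,0.94],0,0],[[0,0,0.94],0,0],[[0,0,0.94],0,0],[[0,0,0.94],0,0.3],[[0,0,0.94],0,0.3],[[0,0,0.94],0,0.3],[[0,0,0.94],0,0.3],[[0,0,0],0,0.3],[[0,0,0],0,1],[[0,0,0],0,1],[[0,0,0],0,1],[[0,0,0],0,1],[[0,0,0],0,1],[[0,0,0],0,1],[[0,0,0],0,1]]'

```text
t: 4.4
ee_pos: [474.3, -280.8, 5.3]
orientation: [3.141, -0.001, 0.001]
ft_force: [-0.1, 0.7, -0.2]
width: 18.6
grasp_force: 0.0
```

move_arm --steps '[[[0,0,0],0,1],[[0,0,0],0,1],[[0,0,0],0,1],[[0,0,0],0,1]]'

```text
t: 4.73
ee_pos: [473.9, -280.6, 4.6]
orientation: [-3.141, 0.001, 0.0]
ft_force: [0.1, -1.1, 0.1]
width: 0.5
grasp_force: 0.0
```

```bash
python3 - <<'E'
from h import *
im,K,C,Rc=cam("wrist"); save("w3.png",im)
o=ctrl.get_obs();print(C,o["width"],o["qpos"],o["ee_pos"])
E
```

```text
[ 544.89025089 -280.96021811  196.42717539] 0.9457292659864075 [-5.56265483e-01  6.00923216e-01  1.88937259e+00  1.27146801e-05
  6.51515216e-01  1.01493275e+00] [ 473.89331211 -280.63181405    4.58669644]
```

View pics/w3.png

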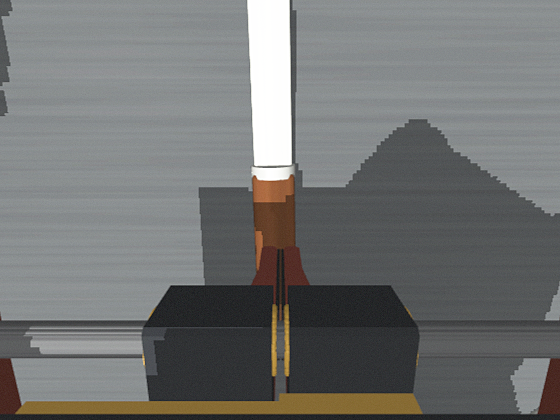

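```bash
python3 - <<'E'
from h import *
im,K,C,Rc=cam("wrist")
for p in [(273,176),(273,265),(280,250),(273,168)]: print(p,atz(K,C,Rc,p,20).round(1),atz(K,C,Rc,p,0).round(1))
o=ctrl.get_obs(); e=o["ee_pos"]
for dz in (0,19,60): print(dz,proj(K,C,Rc,[e[0],e[1],e[2]+dz]).round())
for n in("top","side"):
    im,K,C,Rc=cam(n)
    for m in cams.cut_out(n,"bar")[:1]:
        ys,xs=np.nonzero(m["pixels"]); r=cv2.minAreaRect(np.c_[xs,ys].astype(np.float32)); print(m["p"],[atz(K,C,Rc,c,12).round(1).tolist() for c in cv2.boxPoints(r)])
    print(proj(K,C,Rc,[e[0],e[1],e[2]]).round())
    if n=="top": save("t3.png",cv2.resize(im[170:300,300:460],None,fx=4,fy=4))
E
```

```text
(273, 176) [ 516.6 -277.5   20. ] [ 513.4 -277.1    0. ]
(273, 265) [ 468.1 -277.2   20. ] [ 459.4 -276.8    0. ]
(280, 250) [ 476.7 -281.    20. ] [ 469. -281.    0.]
(273, 168) [ 520.7 -277.5   20. ] [ 517.9 -277.1    0. ]
0 [279. 245.]
19 [279. 258.]
60 [279. 295.]
0.58 [[600.1, -266.6, 12.0], [600.2, -284.6, 12.0], [542.6, -283.5, 12.0], [542.5, -265.6, 12.0]]
[369. 238.]
0.53 [[585.8, -246.4, 12.0], [600.3, -282.5, 12.0], [415.0, -288.8, 12.0], [403.9, -254.3, 12.0]]
[343. 203.]
```

View pics/t3.png

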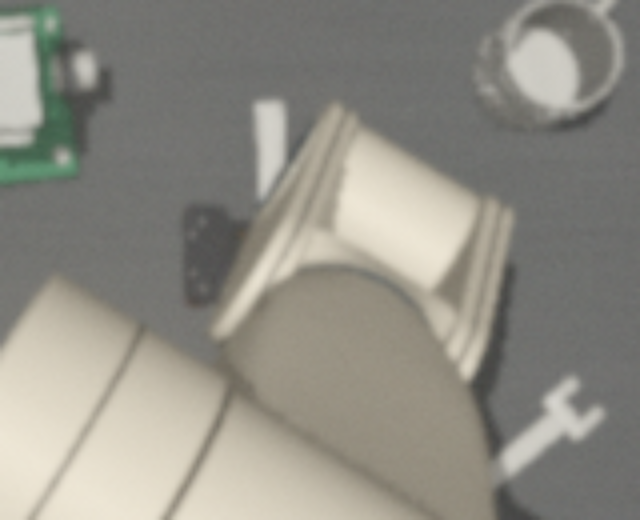

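The bar hasn't moved, with its tip still near x=600. The fingers closed to about 0 with no grip force, right where the handle should be. I'll open and look again at this height before trying anything else.

move_arm --steps '[[[0,0,0],0,0.4],[[0,0,0],0,0.4],[[0,0,0],0,0.4],[[0,0,0],0,0.4],[[0,0,0],0,0.4],[[0,0,0],0,0.4],[[0,0,0],0,0.4]]'

```text
t: 5.62
ee_pos: [473.9, -280.7, 4.7]
orientation: [-3.142, 0.001, 0.0]
ft_force: [0.4, -0.5, 0.2]
width: 43.8
grasp_force: 0.0
```

```bash
python3 - <<'E'
from h import *
im,K,C,Rc=cam("wrist"); save("w4.png",im)
o=ctrl.get_obs();print(o["width"],o["ee_pos"],o["ft_force"])
for p in [(484,-281,5),(484,-254,5),(464,-254,5)]: print(p,proj(K,C,Rc,p).round())
E
```

```text
47.720695569282356 [ 473.92282989 -280.69000103    4.6506969 ] [-0.06472624 -1.18126843 -0.14467202]
(484, -281, 5) [280. 229.]
(484, -254, 5) [233. 229.]
(464, -254, 5) [234. 261.]
```

View pics/w4.png

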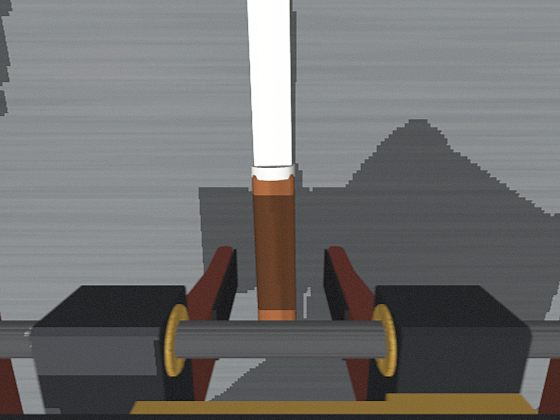

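The fingers straddle the handle in the picture, yet they closed with no resistance. I'll nudge the bar sideways with the open fingers to check that it's really there.

move_arm --steps '[[[0,0.5,0],0,0.4],[[0,0.5,0],0,0.4],[[0,0,0],0,0.4],[[0,0,0],0,0.4],[[0,0,0],0,0.4]]'

```text
t: 6.08
ee_pos: [473.7, -306.0, 4.6]
orientation: [-3.141, 0.002, 0.0]
ft_force: [0.3, -0.3, -1.1]
width: 52.8
grasp_force: 0.0
```

```bash
python3 - <<'E'
from h import *
def blade(im,K,C,Rc):
    out=[]
    for r in (60,120,200,230):
        s=im[r].astype(int); m=(s.min(1)>225) if r<170 else ((s[:,0]-s[:,2]>35)&(s[:,0]<190))
        c=np.nonzero(m)[0]; c=c[(c>200)&(c<360)]
        z=11 if r<170 else 20
        if len(c): out.append([r,int(c[0]),int(c[-1])]+[round(float(atz(K,C,Rc,(x,r),z)[1]),1) for x in(c[0],c[-1]+1)])
    return out
im0=cv2.imread("pics/w4.png")[:,:,::-1]
im,K,C,Rc=cam("wrist"); save("w5.png",im)
o=ctrl.get_obs();print(o["width"],o["ee_pos"],o["ft_force"],o["qpos"])
print(blade(im,K,C,Rc)); C0=C.copy(); C0[1]+= -280.7-o["ee_pos"][1]; print(blade(im0,K,C0,Rc))
E
```

```text
52.46617935365034 [ 473.62792845 -305.72505071    4.54212101] [ 0.35154171  0.54893594 -0.33076926] [-5.94360517e-01  6.13451193e-01  1.85997553e+00  1.25606180e-04
  6.68617053e-01  9.77354568e-01]
[[60, 201, 237, -268.0, -286.1], [120, 203, 240, -267.3, -286.7], [200, 205, 247, -267.9, -290.0], [230, 208, 249, -268.5, -290.6]]
[[60, 250, 289, -266.9, -286.4], [120, 253, 290, -267.7, -287.1], [200, 253, 293, -267.5, -288.6], [230, 255, 294, -268.2, -289.3]]
```

View pics/w5.png

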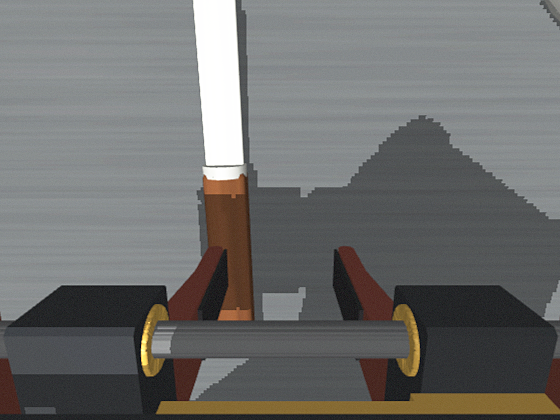

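In this view the fingertip is drawn in front of the handle, and the finger spacing scale (2.04 px/mm) puts the tips near z=30. So the real tips sit about 25–30 mm above the reported TCP, and the fingers closed above the handle. I'll recentre, then lower in small steps and watch the force.

move_arm --steps '[[[0,-0.5,0],0,0.4],[[0,-0.6,0],0,0.4],[[0,0,0.2],0,0.4],[[0,0,0.2],0,0.4],[[0,0,0],0,0.4]]'

```text
t: 6.55
ee_pos: [473.5, -277.1, -6.3]
orientation: [-3.141, -0.001, 0.002]
ft_force: [0.2, 0.1, -0.1]
width: 52.5
grasp_force: 0.0
```

move_arm --steps '[[[0,0,0.2],0,0.4],[[0,0,0],0,0.4],[[0,0,0],0,0.4]]'

```text
t: 6.8
ee_pos: [473.8, -278.3, -10.7]
orientation: [-3.141, 0.001, 0.001]
ft_force: [-0.5, -0.4, 0.1]
width: 53.0
grasp_force: 0.0
```

move_arm --steps '[[[0,0,0.2],0,0.4],[[0,0,0.2],0,0.4],[[0,0,0],0,0.4],[[0,0,0],0,0.4]]'

```text
t: 7.13
ee_pos: [473.6, -278.1, -20.8]
orientation: [-3.141, 0.001, 0.001]
ft_force: [0.5, 1.1, -0.9]
width: 52.9
grasp_force: 0.0
```

move_arm --steps '[[[0,0,0],0,1],[[0,0,0],0,1],[[0,0,0],0,1],[[0,0,0],0,1],[[0,0,0],0,1],[[0,0,0],0,1],[[0,0,0],0,1]]'

```text
t: 7.72
ee_pos: [474.0, -278.2, -20.2]
orientation: [3.142, -0.001, 0.0]
ft_force: [0.5, 0.1, 1.8]
width: 21.8
grasp_force: 29.9
```

Gripped: opening 21.8 mm at 29.9 N, so the true pads are about 25–28 mm above the reported TCP. Next I'll lift and look at the block from close by.

move_arm --steps '[[[0,0,-0.5],0,1],[[0,0,-0.9],0,1],[[0,0,-0.9],0,1],[[0,0,-0.9],0,1],[[0.1,-0.55,-0.9],0,1],[[0.1,-0.55,-0.9],0,1],[[0.1,-0.55,-0.9],0,1],[[0.1,-0.55,-0.9],0,1],[[0.1,-0.55,-0.9],0,1],[[0.1,-0.55,-0.9],0,1],[[0.1,-0.55,-0.3],0,1],[[0.1,-0.55,0],0,1],[[0.1,-0.55,0],0,1],[[0.1,-0.55,0],0,1],[[0,0,0],0,1],[[0,0,0],0,1],[[0,0,0],0,1]]'

```text
t: 9.13
ee_pos: [498.8, -141.0, 202.5]
orientation: [3.141, -0.0, 0.0]
ft_force: [-0.3, -0.4, -0.1]
width: 22.1
grasp_force: 29.9
```

```bash
python3 - <<'E'
from h import *
o=ctrl.get_obs();print(o["ee_pos"],o["ft_force"],o["orientation"])
im,K,C,Rc=cam("wrist"); save("w6.png",im); np.savez("w6.npz",K=K,C=C,Rc=Rc); print(K[0],C)
m=cams.cut_out("wrist","bar")
for q in m[:1]:
    ys,xs=np.nonzero(q["pixels"]); r=cv2.minAreaRect(np.c_[xs,ys].astype(np.float32)); print(q["p"],r)
for t in("nipple_tip","cover_tab","cover_hinge","block"):
    for b in cams.boxes_of("wrist",t)[:2]: print(t,round(b["p"],2),np.round(b["rect"]))
E
```

```text
[ 498.83440832 -141.03168939  202.51844802] [-0.25584418 -0.4043023  -0.12332201] [ 3.14127381e+00 -2.45361541e-04  2.01004649e-04]
[351.48312139   0.         280.05153627] [ 569.7506221  -141.2731571   394.36926672]
0.77 ((279.6164855957031, 193.92608642578125), (388.4226989746094, 49.20922088623047), 89.35984802246094)
cover_tab 0.95 [161.  75. 117. 136.]
cover_hinge 0.97 [161.  78. 120. 138.]
block 0.84 [ 39. 114.  78. 136.]
block 0.75 [180.  78. 158. 155.]
```

View pics/w6.png

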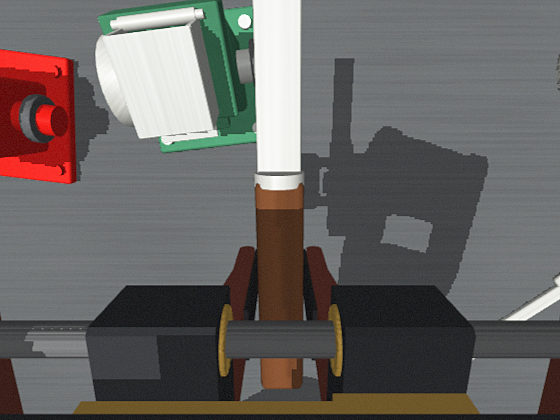

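The wrist view shows the bar level in the grip. The green block's white cover has its top corners at about (137,138), (217,121), (195,20) and (112,38). I'll fit the block pose from the cover and foot corners.

```bash
cat > fit.py <<'E'
from h import *
from scipy.optimize import least_squares
a=.38; U=np.array([np.cos(a),0,np.sin(a)]); V=np.array([0,1,0]); N=np.array([-np.sin(a),0,np.cos(a)])
def face(u,v,n): return np.array([0,0,125.])+u*U+v*V+n*N
def world(p,P):
    c,s=np.cos(p[2]),np.sin(p[2]); return np.array([p[0]+c*P[0]-s*P[1],p[1]+s*P[0]+c*P[1],P[2]])
d=np.load("w6.npz"); cam6=(d["K"],d["C"],d["Rc"])
C2=cam6[1]+np.array([476.375,-277.805,192.87])-np.array([498.83,-141.03,202.52]); cam2=(cam6[0],C2,cam6[2])
E
cat > f1.py <<'E'
from fit import *
obs=[(cam6,(137,138),("c",-30,26)),(cam6,(217,121),("c",-30,-26)),
 (cam6,(163,152),("f",-65,60)),(cam2,(26,131),("f",-65,60)),(cam2,(138,118),("f",-65,-60))]
def model(p,m):
    return world(p,face(m[1],m[2],p[4])) if m[0]=="c" else world(p,np.array([m[1],m[2],p[3]]))
f=lambda p: np.concatenate([proj(*c,model(p,m))-np.array(x) for c,x,m in obs])
s=least_squares(f,[593,-68,.1,12,36],loss="soft_l1"); print(s.x.round(3)); print(s.fun.reshape(-1,2).round(1))
np.save("pose.npy",s.x)
p=s.x
im=cv2.imread("pics/w6.png"); im=cv2.resize(im[:230,60:340],None,fx=2.8,fy=2.8)
def dr(P,col): 
    q=(proj(*cam6,world(p,P))-[60,0])*2.8; cv2.circle(im,tuple(int(v) for v in q),3,col,-1)
for u in(-30,36):
    for v in(-26,26): dr(face(u,v,p[4]),(0,0,255))
for v in(-22,22): dr(face(-48,v,4),(255,0,255))
for v in(-40,40):
    for u in(-36,42): dr(face(u,v,0),(255,128,0))
for x in(-65,65):
    for y in(-60,60): dr(np.array([x,y,p[3]]),(0,255,255))
cv2.imwrite("pics/fit.png",im)
E
python3 f1.py
```

```text
[ 6.06097e+02 -6.81170e+01  1.18000e-01  1.28830e+01  4.69360e+01]
[[ 0.6 -1.4]
 [-1.5  6. ]
 [ 0.2  0.3]
 [-0.6  0.2]
 [ 1.7 -1.1]]
```

View pics/fit.png

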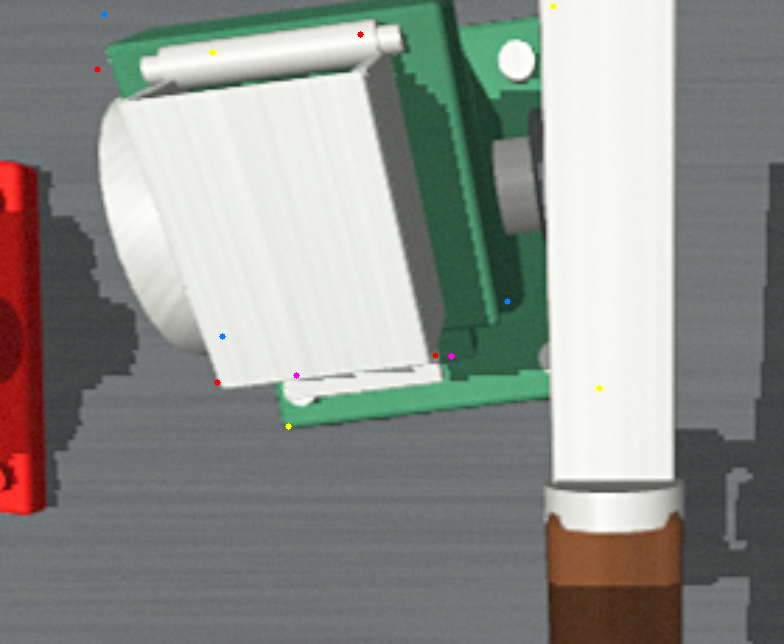

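```bash
cat > f2.py <<'E'
from fit import *
q=lambda x,y:(60+x/2.8,y/2.8)
F=lambda u,v,n:(lambda p:face(u,v,n))
obs=[(cam6,q(495,323),F(-36,-40,0)),(cam6,q(107,48),F(42,40,0)),(cam6,q(447,1),F(42,-40,0)),(cam6,q(441,381),F(-48,-22,0)),
 (cam6,q(222,388),lambda p:face(-30,26,p[4])),(cam6,q(428,363),lambda p:face(-30,-26,p[4])),
 (cam6,q(120,100),lambda p:face(p[5],26,p[4])),(cam6,q(365,72),lambda p:face(p[5],-26,p[4])),
 (cam6,q(285,427),lambda p:np.array([-65,60,p[3]])),(cam2,(26,131),lambda p:np.array([-65,60,p[3]])),(cam2,(138,118),lambda p:np.array([-65,-60,p[3]]))]
f=lambda p: np.concatenate([proj(*c,world(p,m(p)))-np.array(x) for c,x,m in obs])
s=least_squares(f,[600,-68,.1,12,36,34],loss="soft_l1"); p=s.x; print(p.round(3)); print(s.fun.reshape(-1,2).round(1).tolist())
np.save("pose.npy",p)
for n,P in(("tabfront",face(-48,0,0)),("hinge",face(36,0,3)),("tip",face(0,0,27)),("edgeL",face(-48,0,-9))): print(n,world(p,P).round(1))
from h import *
for n in("top","side"):
    K=cam(n)[1:]
    print(n,[proj(*K,world(p,np.array([x,y,p[3]]))).round(0).tolist() for x in(-65,65) for y in (-60,60)],[b["rect"] for b in cams.boxes_of(n,"block")])
E
python3 f2.py
```

```text
[ 6.0032e+02 -6.6115e+01  9.3000e-02  7.9220e+00  3.5473e+01  3.3886e+01]
[[1.3, 1.5], [-1.8, -4.0], [-0.7, -0.2], [0.6, -2.6], [-0.7, -1.2], [0.5, 0.4], [-0.5, -0.4], [0.8, 0.4], [-0.2, 3.5], [-0.1, 4.4], [1.0, 6.3]]
tabfront [555.9 -70.3 107.2]
hinge [632.5 -63.1 141.1]
tip [590.3 -67.  150.1]
edgeL [559.3 -70.   98.8]
top [[319.0, 215.0], [279.0, 219.0], [315.0, 173.0], [275.0, 177.0]] [[293.1, 195.4, 46.9, 45.7], [226.6, 204.5, 56.5, 47.2]]
side [[301.0, 216.0], [281.0, 235.0], [268.0, 202.0], [247.0, 220.0]] [[274.8, 204.1, 48.9, 62.1], [237.9, 244.8, 58.5, 68.4]]
```

```bash
sed -i 's/^f=lambda/obs=obs[:8]\nf=lambda/; s/^from h import \*$/raise SystemExit/' f2.py; sed -i 's/,loss="soft_l1"/,x_scale=[1,1,.01,1,1,1]/' f2.py; python3 f2.py; sed -i 's/obs=obs\[:8\]/obs=[obs[0]]+obs[2:8]/' f2.py; python3 f2.py
```

```text
[ 5.99369e+02 -6.60080e+01  1.00000e-01  6.18076e+02  3.42070e+01
  3.46380e+01]
[[1.5, 2.4], [-2.1, -1.9], [-1.3, 1.0], [0.9, -1.6], [0.3, -0.4], [1.0, 0.8], [-0.3, -0.1], [0.5, 0.0]]
tabfront [555.  -70.5 107.2]
hinge [631.5 -62.8 141.1]
tip [589.4 -67.  150.1]
edgeL [558.3 -70.1  98.8]
[ 5.99852e+02 -6.58640e+01  9.60000e-02  6.18075e+02  3.46040e+01
  3.41920e+01]
[[1.2, 1.9], [-1.3, 0.4], [0.5, -2.1], [-0.5, -1.0], [0.5, 0.5], [-0.5, -0.2], [0.4, 0.3]]
tabfront [555.5 -70.1 107.2]
hinge [632.  -62.8 141.1]
tip [589.9 -66.8 150.1]
edgeL [558.8 -69.8  98.8]
```

move_arm --steps '[[[0,0,0],-0.55,1],[[0,0,0],-0.55,1],[[-0.754,-0.506,0],0,1],[[-0.754,-0.506,0],0,1],[[-0.754,-0.506,0],0,1],[[-0.754,-0.506,0],0,1],[[-0.754,-0.506,0],0,1],[[0,0,0.863],0,1],[[0,0,0.863],0,1],[[0,0,0.863],0,1],[[0,0,0.863],0,1],[[0,0,0.863],0,1],[[0,0,0.863],0,1],[[0,0,0],0,1],[[0,0,0],0,1],[[0,0,0],0,1]]'

```text
t: 10.97
ee_pos: [399.8, -86.9, 73.5]
orientation: [3.138, 0.15, 0.001]
ft_force: [-0.3, 0.4, -0.3]
width: 21.7
grasp_force: 29.9
```

```bash
cat > where.py <<'E'
from fit import *
import sys
o=ctrl.get_obs(); B=np.array([599.8,-65.9,0]); y=.097
ex=np.array([np.cos(y),np.sin(y),0]); ey=np.array([-np.sin(y),np.cos(y),0])
Rt=R.from_rotvec(o["orientation"]).as_matrix(); T=np.array(o["ee_pos"])
tip=T+Rt@[127,-1.7,-30.5]-B
print("t",round(o["t"],2),"yaw",np.arctan2(Rt[1,0],Rt[0,0]).round(4),"tool z",Rt[:,2].round(3),"TCP blk",((T-B)@ex).round(1),((T-B)@ey).round(1),T[2].round(1),"tip",(tip@ex).round(1),(tip@ey).round(1),tip[2].round(1),"F",np.round(o["ft_force"],1),"w",round(o["width"],1),round(o["grasp_force"],1))
E
python3 - <<'E'
exec(open("where.py").read())
p=[599.8,-65.9,.097]
for n in("top","side"):
    im,K,C,Rc=cam(n); save(n+"7.png",im)
    for t in("bar","bar_tip"):
        for q in cams.cut_out(n,t)[:1]:
            ys,xs=np.nonzero(q["pixels"]); r=cv2.minAreaRect(np.c_[xs,ys].astype(np.float32)); print(n,t,q["p"],np.round(cv2.boxPoints(r)).tolist())
    print(n,"pred tip",proj(K,C,Rc,tip+B).round(1),"handle front",proj(K,C,Rc,tip+B-85*ex).round(1), "tab",proj(K,C,Rc,world(p,face(-48,0,2))).round(1))
s=cv2.imread("pics/side7.png"); t=cv2.imread("pics/top7.png")
c=np.hstack([cv2.resize(s[150:260,220:340],(400,367),interpolation=3),cv2.resize(t[150:260,240:360],(400,367),interpolation=3)]); cv2.imwrite("pics/c7.png",c)
E
```

```text
t 10.97 yaw 0.0956 tool z [ 0.001 -0.    -1.   ] TCP blk -201.1 -1.5 73.5 tip -74.1 -0.0 104.1 F [-0.3  0.4 -0.3] w 21.7 29.9
top bar 0.68 [[297.0, 216.0], [304.0, 215.0], [306.0, 232.0], [299.0, 233.0]]
top bar_tip 0.58 [[297.0, 216.0], [304.0, 215.0], [306.0, 233.0], [299.0, 234.0]]
top pred tip [300.7 216.1] handle front [303.7 246.3] tab [299.8 205.8]
side bar 0.94 [[292.0, 208.0], [295.0, 201.0], [351.0, 221.0], [349.0, 228.0]]
side bar_tip 0.89 [[292.0, 207.0], [296.0, 199.0], [352.0, 221.0], [349.0, 230.0]]
side pred tip [294.6 202.3] handle front [318.5 212. ] tab [286.8 197.8]
```

View pics/c7.png

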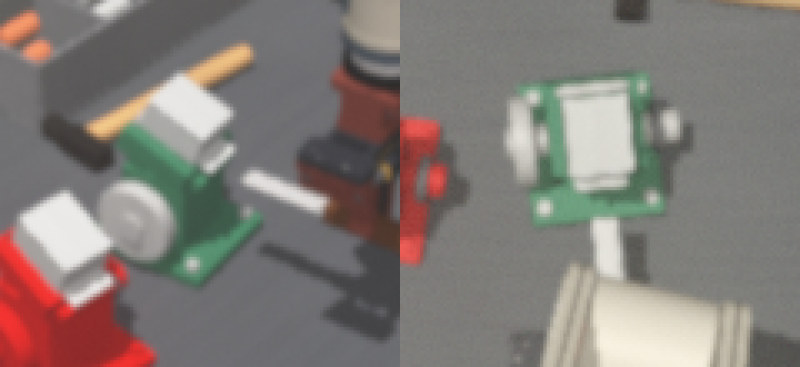

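Side crop: the blade tip is level with and in front of the tab, at about (293,202) in the full image against a prediction of (295,202). Top crop: the blade is lined up with the cover's centre line. I'll insert it.

move_arm --steps '[[[0.4,0,0.02],0,1],[[0.4,0,0],0,1],[[0.2,0,0],0,1],[[0.2,0,0],0,1],[[0.2,0,0],0,1],[[0.18,0,0],0,1],[[0,0,0],0,1],[[0,0,0],0,1]]'

```text
t: 11.93
ee_pos: [438.9, -82.9, 72.2]
orientation: [3.138, 0.15, 0.001]
ft_force: [0.2, -0.1, 0.6]
width: 21.6
grasp_force: 29.9
```

```bash
python3 where.py
```

```text
t 11.93 yaw 0.0957 tool z [ 0.001 -0.    -1.   ] TCP blk -161.8 -1.4 72.2 tip -34.8 0.2 102.8 F [ 0.2 -0.1  0.6] w 21.6 29.9
```

move_arm --steps '[[[-0.07,0,-0.2],0,1],[[-0.06,0,-0.21],0,1],[[-0.04,0,-0.18],0,1],[[-0.04,0,-0.18],0,1],[[-0.03,0,-0.16],0,1],[[-0.03,0,-0.16],0,1],[[0,0,-0.16],0,1],[[0,0,-0.16],0,1],[[0.01,0,-0.18],0,1],[[0.01,0,-0.18],0,1],[[0,0,0],0,1]]'

```text
t: 12.85
ee_pos: [433.0, -83.7, 117.4]
orientation: [3.138, 0.15, 0.002]
ft_force: [-0.8, -0.5, -2.5]
width: 21.9
grasp_force: 29.9
```

```bash
python3 where.py; python3 - <<'E'
from h import *
for n in("top","side"):
    im,*k=cam(n); save(n+"8.png",im)
    for t in("cover_tab","cover_hinge"):
        print(n,t,[(round(b["p"],2),np.round(b["rect"]).tolist()) for b in cams.boxes_of(n,t)[:3]])
E
```

```text
t 12.85 yaw 0.0956 tool z [ 0.002 -0.    -1.   ] TCP blk -167.7 -1.5 117.4 tip -40.8 -0.0 148.1 F [-0.8 -0.5 -2.5] w 21.9 29.9
top cover_tab [(0.8, [300.0, 193.0, 20.0, 34.0]), (0.72, [222.0, 203.0, 20.0, 37.0])]
top cover_hinge [(0.85, [226.0, 202.0, 23.0, 32.0]), (0.65, [299.0, 196.0, 49.0, 44.0])]
side cover_tab [(0.74, [276.0, 182.0, 25.0, 20.0])]
side cover_hinge [(0.76, [275.0, 181.0, 28.0, 28.0]), (0.74, [240.0, 223.0, 28.0, 36.0]), (0.18, [238.0, 356.0, 24.0, 38.0])]
```

move_arm --steps '[[[0.03,0,-0.18],0,1],[[0.03,0,-0.18],0,1],[[0.06,0,-0.2],0,1],[[0.06,0,-0.2],0,1],[[0.09,0,-0.18],0,1],[[0.09,0,-0.18],0,1],[[0.1,0,-0.16],0,1],[[0.1,0,-0.16],0,1],[[0.14,0,-0.16],0,1],[[0.14,0,-0.16],0,1],[[0,0,0],0,1]]'

```text
t: 14.07
ee_pos: [454.8, -81.7, 161.5]
orientation: [3.138, 0.15, 0.004]
ft_force: [0.3, 0.3, -1.1]
width: 21.7
grasp_force: 29.9
```

```bash
python3 where.py; python3 - <<'E'
from h import *
for n in("top","side"):
    im,*k=cam(n); save(n+"9.png",im)
    for t in("cover_tab","cover_hinge"):
        print(n,t,[(round(b["p"],2),np.round(b["rect"]).tolist()) for b in cams.boxes_of(n,t)[:3]])
E
```

```text
t 14.07 yaw 0.0956 tool z [ 0.002 -0.    -1.   ] TCP blk -145.9 -1.7 161.5 tip -18.9 -0.1 192.3 F [ 0.3  0.3 -1.1] w 21.7 29.9
top cover_tab [(0.92, [299.0, 182.0, 17.0, 27.0]), (0.67, [225.0, 202.0, 19.0, 32.0])]
top cover_hinge [(0.85, [225.0, 203.0, 22.0, 31.0]), (0.78, [299.0, 179.0, 23.0, 29.0])]
side cover_tab [(0.96, [240.0, 225.0, 32.0, 34.0]), (0.83, [270.0, 176.0, 26.0, 21.0])]
side cover_hinge [(0.94, [238.0, 224.0, 30.0, 37.0]), (0.53, [267.0, 175.0, 21.0, 26.0]), (0.21, [339.0, 157.0, 24.0, 31.0])]
```

move_arm --steps '[[[0.15,0,-0.15],0,1],[[0.16,0,-0.14],0,1],[[0.16,0,-0.1],0,1],[[0.16,0,-0.1],0,1],[[0.16,0,-0.07],0,1],[[0.16,0,-0.07],0,1],[[0.16,0,-0.05],0,1],[[0.16,0,-0.05],0,1],[[0.16,0,-0.02],0,1],[[0.16,0,0],0,1],[[0.16,0,0],0,1],[[0.16,0,0],0,1],[[0.12,0,0],0,1],[[0.1,0,0],0,1],[[0,0,0],0,1],[[0,0,0],0,1]]'

```text
t: 15.7
ee_pos: [506.3, -76.5, 179.2]
orientation: [3.138, 0.15, 0.0]
ft_force: [-0.7, 0.1, -0.7]
width: 21.4
grasp_force: 29.9
```

```bash
python3 where.py; python3 - <<'E'
from h import *
for n in("top","side"):
    im,*k=cam(n); save(n+"10.png",im)
    for t in("cover_tab","cover_hinge","nipple_tip"):
        print(n,t,[(round(b["p"],2),np.round(b["rect"]).tolist()) for b in cams.boxes_of(n,t)[:3]])
E
```

```text
t 15.7 yaw 0.0956 tool z [ 0. -0. -1.] TCP blk -94.1 -1.5 179.2 tip 32.9 0.0 209.7 F [-0.7  0.1 -0.7] w 21.4 29.9
top cover_tab [(0.67, [348.0, 140.0, 82.0, 25.0]), (0.49, [299.0, 167.0, 21.0, 17.0])]
top cover_hinge [(0.93, [223.0, 202.0, 22.0, 33.0]), (0.55, [296.0, 165.0, 22.0, 20.0])]
top nipple_tip [(0.54, [206.0, 141.0, 31.0, 37.0])]
side cover_tab [(0.83, [242.0, 225.0, 30.0, 37.0]), (0.72, [263.0, 173.0, 17.0, 32.0])]
side cover_hinge [(0.74, [261.0, 174.0, 19.0, 37.0]), (0.66, [238.0, 223.0, 27.0, 34.0])]
side nipple_tip [(0.73, [293.0, 174.0, 59.0, 30.0]), (0.55, [338.0, 155.0, 26.0, 33.0])]
```

```bash
cat > ang.py <<'E'
from fit import *
p=[599.8,-65.9,.097]
pts=[(u,v,n) for u in(-30,36) for v in(-26,26) for n in(2,36)]+[(-48,v,n) for v in(-22,22) for n in(0,4)]
def cov(th):
    out=[]
    for u,v,n in pts:
        a,b=u-36,n-3; out.append(world(p,face(36+a*np.cos(th)+b*np.sin(th),v,3-a*np.sin(th)+b*np.cos(th))))
    return out
for n in("side","top"):
    im,*k=cam(n)
    for th in (0,.8,1.2,1.4,1.6,1.8,2.05):
        q=np.array([proj(*k,P) for P in cov(th)]); a,b=q.min(0),q.max(0); print(n,th,((a+b)/2).round(1),(b-a).round(1))
E
python3 ang.py
```

```text
side 0 [276. 186.] [29.5 31.4]
side 0.8 [274.5 176. ] [33.6 18.6]
side 1.2 [270.7 172.8] [31.6 25. ]
side 1.4 [268.4 171.7] [29.1 27.2]
side 1.6 [266.1 170.9] [25.8 28.6]
side 1.8 [263.7 170.6] [21.8 29.1]
side 2.05 [260.9 169.7] [20.3 30.9]
top 0 [298.8 191. ] [21.5 31.2]
top 0.8 [298.7 185.6] [21.9 34.7]
top 1.2 [298.4 179.8] [22.1 29.3]
top 1.4 [298.2 176.5] [22.  24.7]
top 1.6 [297.9 173.2] [21.8 19.1]
top 1.8 [297.7 169.5] [21.5 16.1]
top 2.05 [297.4 166.8] [20.9 21.5]
```

The cover is open to about 1.95 rad. I'll back the bar out and lay it on the free bench to the right.

move_arm --steps '[[[-0.89,0,0],0,1],[[-0.89,0,0],0,1],[[-0.89,0,0],0,1],[[-0.89,0,0],0,1],[[0,0.84,0.5],0,1],[[0,0.84,0.5],0,1],[[0,0.84,0.5],0,1],[[0,0.84,0.5],0,1],[[0,0.84,0.5],0,1],[[0,0.84,0.5],0,1],[[0,0,0.9],0,1],[[0,0,0.9],0,1],[[0,0,0.9],0,1],[[0,0,0.9],0,1],[[0,0,0.9],0,1],[[0,0,0.15],0,1],[[0,0,0.15],0,1],[[0,0,0],0,1],[[0,0,0],0,1]]'

```text
t: 17.78
ee_pos: [430.3, -210.8, -14.9]
orientation: [3.137, 0.15, 0.002]
ft_force: [-0.2, -0.6, -0.7]
width: 21.9
grasp_force: 29.9
```

move_arm --steps '[[[0,0,0.1],0,1],[[0,0,0.1],0,1],[[0,0,0],0,1],[[0,0,0],0,0.3],[[0,0,0],0,0.3],[[0,0,0],0,0.3],[[0,0,0],0,0.3],[[0,0,0],0,0.3],[[0,0,-0.5],0,0],[[0,0,-0.9],0,0],[[0,0,-0.9],0,0],[[0,0,-0.9],0,0],[[0,0,-0.9],0,0],[[0,0,-0.9],0,0],[[0,0,-0.9],0,0],[[0,0,-0.9],0,0],[[0,0,-0.9],0,0],[[0,0,0],0,0]]'

```text
t: 19.28
ee_pos: [431.9, -211.5, 175.6]
orientation: [3.135, 0.15, 0.009]
ft_force: [0.3, -0.4, 0.3]
width: 87.7
grasp_force: 0.0
```

```bash
python3 where.py; python3 - <<'E'
from h import *
v={}
for n in("wrist","top","side"):
    im,K,C,Rc=cam(n); save(n+"11.png",im)
    for q in cams.cut_out(n,"bar")[:1]:
        ys,xs=np.nonzero(q["pixels"]); r=cv2.minAreaRect(np.c_[xs,ys].astype(np.float32)); print(n,"bar",q["p"],[atz(K,C,Rc,c,12).round(0).tolist()[:2] for c in cv2.boxPoints(r)])
    for q in cams.cut_out(n,"coupler")+cams.cut_out(n,"cover_tab"):
        c=im[q["pixels"]].mean(0).round(); print(n,round(q["p"],2),np.round(q["rect"],1),c,atz(K,C,Rc,q["rect"][:2],44).round(0)[:2])
E
```

```text
t 19.28 yaw 0.0956 tool z [ 0.006 -0.003 -1.   ] TCP blk -181.2 -128.7 175.6 tip -54.4 -127.1 206.8 F [ 0.3 -0.4  0.3] w 87.7 0.0
wrist bar 0.62 [[557.0, -187.0], [559.0, -208.0], [365.0, -230.0], [362.0, -206.0]]
top bar 0.46 [[557.0, -188.0], [559.0, -208.0], [405.0, -222.0], [403.0, -202.0]]
top 0.68 [435.5 185.9  36.4  29.9] [155. 153. 147.] [ 626. -472.]
top 0.66 [180.  261.3  15.8  10.2] [115. 123. 147.] [401. 274.]
top 0.85 [298.1 165.7  18.   14.5] [205. 205. 197.] [685. -68.]
top 0.8 [225.6 202.6  18.8  32.6] [209. 190. 183.] [573. 145.]
side 0.77 [250.2 300.9  10.8  26.5] [ 74.  91. 154.] [401. 278.]
side 0.63 [225.1 295.   10.1  23.3] [163. 154. 145.] [465. 305.]
side 0.52 [201.1 294.5  12.4  31.7] [ 77.  93. 153.] [516. 344.]
side 0.95 [239.8 226.4  30.3  36.4] [204. 196. 195.] [627.  69.]
side 0.55 [260.6 171.2  21.   28.9] [167. 165. 160.] [ 775. -204.]
```

move_arm --steps '[[[0.03,-1,-0.1],0,0],[[0.03,-1,-0.1],0,0],[[0.03,-1,-0.1],0,0],[[0.03,-1,-0.1],0,0],[[0.03,-1,-0.1],0,0],[[0.03,-1,0],0,0],[[0.03,-1,0],0,0],[[0.03,-1,0],0,0],[[0.03,-1,0],0,0],[[0.03,-1,0],0,0],[[0.03,-1,0],0,0],[[0.03,-1,0],0,0],[[0.03,-1,0],0,0],[[0.03,-1,0],0,0],[[0.03,-1,0],0,0],[[0.03,-1,0],0,0],[[0.03,-1,0],0,0],[[0.03,-1,0],0,0],[[0.03,-1,0],0,0],[[0.03,-0.5,0],0,0]]'

```text
t: 21.55
ee_pos: [397.9, 278.6, 184.3]
orientation: [-3.137, -0.152, -0.001]
ft_force: [0.1, -0.8, 1.2]
width: 87.5
grasp_force: 0.0
```

```bash
python3 - <<'E'
from h import *
o=ctrl.get_obs();print(o["ee_pos"],o["orientation"],o["qpos"])
im,K,C,Rc=cam("wrist"); save("w12.png",im); np.savez("w12.npz",K=K,C=C,Rc=Rc)
for q in cams.cut_out("wrist","coupler"):
    m=q["pixels"]; c=im[m].mean(0).round(); print(round(q["p"],2),np.round(q["rect"],1),c,m.sum(),atz(K,C,Rc,q["rect"][:2],60).round(0)[:2])
    if c[2]-c[0]<25:
        x,y,w,h=[int(v) for v in q["rect"]]; np.save("m12.npy",m)
        hsv=cv2.cvtColor(im,cv2.COLOR_RGB2HSV)
        # coarse dump of brightness & colour
        sub=im[y-h//2-4:y+h//2+5,x-w//2-4:x+w//2+5]; print(sub.shape,"origin",x-w//2-4,y-h//2-4)
        g=sub.astype(int).sum(2)//3
        for r in range(0,g.shape[0],3): print(" ".join("%3d"%v for v in g[r,::3]))
E
```

```text
[397.94715886 278.5958074  184.27176342] [-3.13722408e+00 -1.52182234e-01 -7.39218330e-04] [5.86042209e-01 2.29408147e-01 1.93879108e+00 4.14711199e-04
 9.72641175e-01 2.05966400e+00]
0.81 [284.2 190.9  31.9  47.3] [ 70.  87. 127.] 1201 [405. 275.]
0.7 [222.8  36.   42.7  55. ] [103. 137. 161.] 1823 [529. 338.]
0.63 [261.4 115.3  40.5  40.8] [235. 230. 190.] 995 [469. 301.]
(49, 49, 3) origin 237 91
128 127 124 124 127 126 127 125 130 123 126 129 125 126 128 129 126
123 125 126 126 128 128 126 124 125 125 127 124 119 124 128 127 128
127 131 128 124 125 125 111 117 124 121 124 127 124 126 127 125 124
131 124 131 129 122 229 255 255 197 123 125 130 128 130 128 126 125
125 129 129 119 254 255 255 255 254 255 246 100  91 129 137 135 129
133 126 126 255 254 254 254 255 255 254 255 255 163  74  75  76 100
126 176 255 255 255 212 200 199 197 227 255 255 227  84  74  74  76
125 170 255 255 240 203 203 201 197 193 175 251 239 121  76  77  80
123 131 255 255 202 204 204 200 198 197 176 252 248 159  76  74  78
130 129 255 253 199 202 202 202 198 198 165 252 253 142  71  77  73
124 114 254 254 236 203 203 202 200 198 148 255 255 118  80  79  80
130 130 248 255 255 199 201 201 198 165 187 255 255  97  78  75  79
124 127 236 255 255 254 254 250 255 255 253 254 148  73  79  75  81
126 128 125 182 255 255 253 255 254 253 251 136  74  75  73  77  80
127 124 127 124 124 143 253 255 255 229 122  89 127 126 126  69  67
125 126 126 128 126 125 121 118 142 121 127 126 125 129 127 128 126
121 124 127 120 123 121 119 121 121 125 126 126 130 128 130 126 127
```

```bash
cat > coup.py <<'E'
from h import *
from scipy.optimize import differential_evolution
im=cv2.imread("pics/w12.png")[:,:,::-1]; d=np.load("w12.npz"); k=(d["K"],d["C"],d["Rc"])
S=6; x0,y0=237,91; sub=cv2.resize(im[y0:y0+46,x0:x0+49],None,fx=S,fy=S,interpolation=cv2.INTER_CUBIC).astype(int).mean(2)
M=(sub>165)
def mask(p):
    o=np.zeros(M.shape,np.uint8)
    def solid(r,ph,n,za,zb):
        a=ph+np.arange(n)*2*np.pi/n
        q=np.array([(proj(*k,[p[0]+r*np.cos(t),p[1]+r*np.sin(t),z])-[x0-.5,y0-.5])*S for z in(za,zb) for t in a]).astype(np.int32)
        cv2.fillConvexPoly(o,cv2.convexHull(q),1)
    solid(15.5,0,40,0,30); solid(26/np.sqrt(3),p[2]+np.pi/6,6,30,78); solid(8,0,24,78,88)
    return o>0
f=lambda p:-(mask(p)&M).sum()/(mask(p)|M).sum()
r=differential_evolution(f,[(450,485),(285,315),(-np.pi/6,np.pi/6)],seed=1,maxiter=40,popsize=12); print(r.x.round(3),r.fun)
for y in np.arange(-.5,.53,.1): print(round(y,2),round(f([r.x[0],r.x[1],y]),4))
E
python3 coup.py; python3 - <<'E'
from h import *
E
```

```text
[ 4.67564e+02  3.04346e+02 -2.98000e-01] -0.936249093302528
-0.5 -0.9033
-0.4 -0.9199
-0.3 -0.935
-0.2 -0.9202
-0.1 -0.9002
-0.0 -0.8849
0.1 -0.8769
0.2 -0.8744
0.3 -0.8767
0.4 -0.8841
0.5 -0.8963
```

The coupler is at (467.6, 304.3), with hex flats at −0.30 rad. A tool yaw of 0.225 puts the pads on flats and clear of the blue look-alikes.

move_arm --steps '[[[0,0,0],-0.74,0],[[0,0,0],-0.74,0],[[0.59,-0.08,0],0,0],[[0.59,-0.08,0],0,0],[[0.59,-0.08,0],0,0],[[0.59,-0.07,0],0,0],[[0.59,-0.07,0],0,0],[[0,0,0.8],0,0],[[0,0,0.8],0,0],[[0,0,0.8],0,0],[[0,0,0.8],0,0],[[0,0,0.8],0,0],[[0,0,0],0,0],[[0,0,0],0,0]]'

```text
t: 22.82
ee_pos: [467.2, 300.4, 83.6]
orientation: [3.121, 0.351, -0.004]
ft_force: [-0.2, -0.7, -0.3]
width: 88.0
grasp_force: 0.0
```

```bash
python3 - <<'E'
from h import *
o=ctrl.get_obs(); T=np.array(o["ee_pos"]);Rt=R.from_rotvec(o["orientation"]).as_matrix()
print(T,Rt[:,0].round(3),Rt[:,2].round(4),ctrl.grip_depth)
print("to coupler in tool axes",(Rt.T@(np.array([467.6,304.3,T[2]])-T)).round(1))
im,K,C,Rc=cam("wrist"); save("w13.png",im)
for z in(78,88): print(z,proj(K,C,Rc,[467.6,304.3,z]).round(1))
for q in cams.cut_out("wrist","coupler"): print(round(q["p"],2),np.round(q["rect"],1),im[q["pixels"]].mean(0).round())
E
```

```text
[467.22441242 300.4307332   83.58079587] [ 0.975  0.222 -0.003] [-0.0024 -0.0017 -1.    ] 18.700000000000003
to coupler in tool axes [ 1.2 -3.7 -0. ]
78 [273.5 239.6]
88 [273.2 245.5]
0.98 [294.4 315.9  39.1  97.1] [ 32.  69. 136.]
0.88 [279.  226.7  47.7  74.8] [147. 137. 115.]
0.77 [237.2 119.3  57.5  54.3] [132. 175. 187.]
```

move_arm --steps '[[[0.05,-0.1,0.5],0,0],[[0,0,0.5],0,0],[[0,0,0.5],0,0],[[0,0,0.5],0,0],[[0,0,0.3],0,0],[[0,0,0.3],0,0],[[0,0,0],0,0.5],[[0,0,0],0,0.5],[[0,0,0],0,1],[[0,0,0],0,1],[[0,0,0],0,1],[[0,0,0],0,1],[[0,0,0],0,1],[[0,0,0],0,1],[[0,0,0],0,1]]'

```text
t: 24.17
ee_pos: [468.5, 304.8, 19.4]
orientation: [-3.122, -0.352, -0.0]
ft_force: [-0.2, 0.1, -0.7]
width: 31.0
grasp_force: 0.0
```

move_arm --steps '[[[0,0,0],0,1],[[0,0,0],0,1],[[0,0,0],0,1]]'

```text
t: 24.42
ee_pos: [468.5, 304.7, 19.3]
orientation: [3.122, 0.352, 0.0]
ft_force: [0.1, -0.7, 1.2]
width: 25.9
grasp_force: 30.0
```

move_arm --steps '[[[0,0,-0.5],0,1],[[0,0,-0.9],0,1],[[0,0,-0.9],0,1],[[0,0,-0.9],0,1],[[0,0,-0.9],0,1],[[0,0,-0.9],0,1],[[0,0,-0.9],0,1],[[0,0,-0.9],0.74,1],[[0,0,-0.9],0.74,1],[[0,0,-0.73],0,1],[[0.04,0.9,0],0,1],[[0.04,0.9,0],0,1],[[0.04,0.9,0],0,1],[[0.04,0.9,0],0,1],[[0.04,0.9,0],0,1],[[0.04,0.9,0],0,1],[[0.04,0.9,0],0,1],[[0.04,0.9,0],0,1],[[0.04,0.9,0],0,1],[[0.04,0.9,0],0,1]]'

```text
t: 26.08
ee_pos: [499.4, 80.6, 230.5]
orientation: [-3.138, -0.15, 0.0]
ft_force: [0.1, -0.2, -1.5]
width: 26.0
grasp_force: 30.0
```

move_arm --steps '[[[0.04,0.9,0],0,1],[[0.04,0.9,0],0,1],[[0.04,0.9,0],0,1],[[0.04,0.9,0],0,1],[[0.04,0.9,0],0,1],[[0,0.9,0],0,1],[[0,0.86,0],0,1],[[0,0,0],0,1],[[0,0,0],0,1],[[0,0,0],0,1]]'

```text
t: 26.92
ee_pos: [519.3, -73.2, 230.2]
orientation: [-3.138, -0.149, 0.001]
ft_force: [-0.4, -0.2, -2.3]
width: 25.9
grasp_force: 30.0
```

```bash
python3 where.py; python3 - <<'E'
from fit import *
im,K,C,Rc=cam("wrist"); save("w14.png",im); np.savez("w14.npz",K=K,C=C,Rc=Rc)
p=[599.8,-65.9,.097]
print("pred tip px",proj(K,C,Rc,world(p,face(0,0,27))).round(1),"foot",proj(K,C,Rc,world(p,face(0,0,0))).round(1),"hinge",proj(K,C,Rc,world(p,face(36,0,3))).round(1))
for t in("nipple_tip","nipple","coupler","block"):
    for b in cams.boxes_of("wrist",t)[:3]: print(t,round(b["p"],2),np.round(b["rect"],1))
a,b=proj(K,C,Rc,world(p,face(0,0,27))).astype(int)
g=im[b-40:b+40,a-40:a+40].astype(int)
for r in range(0,80,4): print(b-40+r," ".join("%3d/%-3d"%(g[r,c].sum()//3,g[r,c,1]-g[r,c,0]) for c in range(0,80,4)))
print("cols from",a-40)
E
```

```text
t 26.92 yaw 0.0951 tool z [-0.  0. -1.] TCP blk -80.8 0.5 230.2 tip 46.2 2.0 260.6 F [-0.4 -0.2 -2.3] w 25.9 30.0
pred tip px [280.1 118.2] foot [280.1 105.4] hinge [280.   58.9]
nipple_tip 0.67 [279.8 110.8  25.3  28. ]
nipple 0.56 [279.8 112.5  31.1  29.5]
coupler 0.55 [  6.3 244.2  10.8  24.4]
block 0.86 [282.6  83.  158.3 166.1]
block 0.85 [ 79.5 112.5 159.1 140. ]
78 137/87  133/85  129/84  132/86  135/87  130/85  134/81  133/84  126/82  135/79  131/83  131/81  132/81  130/81  125/87  128/83  133/81  129/83  127/83  130/82 
82 132/84  131/83  129/85  137/83  139/84  132/86  133/80  132/82  133/83  128/81  129/84  127/84  130/82  131/80  127/81  130/82  126/85  129/84  129/82  128/82 
86 131/82  136/85  132/83  129/83  136/87  131/85  131/80  131/86  132/83  132/79  127/85  132/83  132/87  129/83  122/85  127/80  128/80  130/80  131/83  127/77 
90 134/83  131/84  130/86  135/86  134/83  135/84  133/84  133/84  129/86  129/85  133/80  133/84  130/83  131/82  131/84  131/80  130/78  130/83  131/83  127/80 
94 134/84  131/83  134/84  132/85  131/82  134/83  131/81  129/79  132/80  1
[... 1859 characters left out ...]
27/82  130/85  127/85  129/84 
142 128/83  135/83  132/83  129/86  132/82  131/81  134/84  130/85  134/85  128/84  132/83  131/85  130/82  130/84  128/77  128/79  133/79  127/85  127/86  128/85 
146 224/9   118/79   78/50  104/65  125/80  124/82  124/79  122/78  125/82  128/84  130/84  127/79  129/82  127/83  129/85  130/88  135/84  124/73  142/92   88/50 
150 255/0   164/9   123/78  133/85  134/84  136/84  131/84  133/83  132/85  136/87  133/82  135/84  136/86  130/85  133/82  134/86  135/84  135/84  136/83  147/98 
154 255/0    69/49  139/88  124/73  146/93  142/93  142/91  148/92  142/92  140/88  142/92  139/94  137/91  141/90  145/90  141/94  147/93  147/99  152/95  144/94 
cols from 240
```

```bash
python3 - <<'E'
from fit import *
im=cv2.imread("pics/w14.png")[:,:,::-1].astype(int); d=np.load("w14.npz"); k=(d["K"],d["C"],d["Rc"])
o=ctrl.get_obs(); T=np.array(o["ee_pos"]);Rt=R.from_rotvec(o["orientation"]).as_matrix()
pt=lambda x,y,z: proj(*k,T+Rt@np.array([x,y,-z])).round(1)  # z up
for dx in(-3,0,3): print(dx,"front mouth",pt(dx+15.5,0,-19.3),"left/right",pt(dx,-15.5,-19.3),pt(dx,15.5,-19.3),"nose top front",pt(dx+15.5,0,10.7),"hex top front",pt(dx+15,0,58.7),"plug",pt(dx,0,68.7))
for r in range(190,330,5): print(r," ".join("%3d"%(im[r,c].sum()//3) for c in range(232,332,5)))
print([ (c,[int(v) for v in im[195:260:3,c].sum(1)//3]) for c in (272,280,288)])
E
```

```text
-3 front mouth [278.9 214.5] left/right [254.6 238.1] [303.4 238. ] nose top front [278.8 229.2] hex top front [278.4 266.2] plug [278.4 311.8]
0 front mouth [278.9 209.9] left/right [254.5 233.6] [303.5 233.5] nose top front [278.8 223.9] hex top front [278.4 259.4] plug [278.4 305. ]
3 front mouth [278.9 205.2] left/right [254.4 229.1] [303.6 229. ] nose top front [278.8 218.6] hex top front [278.4 252.5] plug [278.4 298.1]
190 137 138 135 136 136 132 133 128 130 127 132 134 139  75  86  81  88  81  80  85
195 134 135 131 134 136 133 132 134 137 134 137 137 136  84  82  81  82  81  77 128
200 136 130 131 133 132 134 132 131 134 134 136 140 139  79  81  85  82  84  88  82
205 138 135 134 138 138 135 138 138 136 136 136 130 130  81  83  82  77  77  79  81
210 133 137 137 137 135 134 131 133 132 134 138 134 133  79  79  82  79  78 139 138
215 132 135 133 132 136 133 133 136 125 120 119 124 141 136 135 138 135 134 131 134
220 133 130 136 136 138 139 140 123 121 119 120 122 121 123 140 139 135 138 137 139
225 137 133 137 133 137 137 108 167 123 124 125 123 133 115 135 138 139 136 135 13
[... 1339 characters left out ...]
40  56
310  47  45  29  21 168 165 128 133 132 135 133 130 133 129 166 167  20  21  43  53
315  52  47  27  23 139 161 156 137 135 132 134 126 129 145 166 135  24  30  49  53
320  57  53  46  45  98  98  96  94  92  97  97  93  94  98  98 100  41  45  49  58
325  68  69  70  69  69  65  66  68  67  69  67  74  69  73  68  69  67  68  69  66
[(272, [137, 132, 131, 131, 138, 132, 137, 119, 124, 131, 123, 140, 179, 115, 120, 117, 119, 117, 117, 120, 120, 116]), (280, [138, 135, 129, 133, 144, 133, 142, 120, 123, 138, 122, 121, 118, 121, 115, 119, 119, 118, 117, 116, 121, 120]), (288, [136, 133, 135, 133, 138, 133, 138, 120, 123, 141, 122, 158, 175, 119, 114, 116, 119, 118, 121, 118, 117, 119])]
```

The nipple shows at cols 268–292, rows 97–124, within 1 mm of the prediction. The held coupler's mouth sits about 2.5 mm behind the TCP line and 1.5 mm to its right. I'll move over the nipple and lower.

move_arm --steps '[[[0.74,-0.02,0],0,1],[[0.74,-0.01,0],0,1],[[0.74,-0.01,0],0,1],[[0.74,-0.01,0],0,1],[[0,0,0.6],0,1],[[0,0,0.6],0,1],[[0,0,0.6],0,1],[[0,0,0.5],0,1],[[0,0,0],0,1],[[0,0,0],0,1]]'

```text
t: 28.0
ee_pos: [592.9, -65.0, 172.0]
orientation: [-3.138, -0.151, 0.002]
ft_force: [0.5, 0.1, -1.4]
width: 26.0
grasp_force: 30.0
```

move_arm --steps '[[[0,0,0.1],0,1],[[0,0,0.1],0,1],[[0,0,0.1],0,1],[[0,0,0],0,1],[[0,0,0],0,1]]'

```text
t: 28.42
ee_pos: [594.1, -65.4, 165.5]
orientation: [3.138, 0.15, 0.003]
ft_force: [1.5, 0.3, -1.8]
width: 25.5
grasp_force: 30.0
```

```bash
python3 where.py
```

```text
t 28.42 yaw 0.0954 tool z [ 0.002 -0.    -1.   ] TCP blk -5.7 1.0 165.5 tip 121.3 2.6 196.2 F [ 1.5  0.3 -1.8] w 25.5 30.0
```

move_arm --steps '[[[-0.08,0,0],0,1],[[-0.08,0,0],0,1],[[-0.08,0,0.01],0,1],[[-0.08,0,0.02],0,1],[[0,0,0],0,1]]'

```text
t: 28.83
ee_pos: [586.9, -66.2, 165.4]
orientation: [3.137, 0.15, 0.006]
ft_force: [5.1, 0.3, 1.2]
width: 26.1
grasp_force: 30.0
```

```bash
python3 where.py
```

```text
t 28.83 yaw 0.0955 tool z [ 0.004 -0.    -1.   ] TCP blk -12.9 0.9 165.4 tip 114.0 2.4 196.4 F [5.1 0.3 1.2] w 26.1 30.0
```

move_arm --steps '[[[-0.08,0,0.01],0,1],[[-0.08,0,0.02],0,1],[[-0.08,0,0.02],0,1],[[-0.08,0,0.02],0,1],[[0,0,0],0,1]]'

```text
t: 29.25
ee_pos: [577.9, -67.1, 163.1]
orientation: [3.137, 0.15, 0.003]
ft_force: [4.9, -0.7, 2.2]
width: 26.0
grasp_force: 30.0
```

```bash
python3 where.py; python3 - <<'E'
from fit import *
im,*k=cam("wrist"); save("w15.png",im); im=im.astype(int)
for r in range(190,330,6): print(r," ".join("%3d"%(im[r,c].sum()//3) for c in range(244,324,5)))
E
```

```text
t 29.25 yaw 0.0955 tool z [ 0.002 -0.    -1.   ] TCP blk -21.9 0.9 163.1 tip 105.0 2.4 193.8 F [ 4.9 -0.7  2.2] w 26.0 30.0
190  58  62  56  57  56  81 157 154 134 103  61  59  60  56  59  55
196  58  62  60  61  55  80 118 102  99 102  60  59  60  61  58  59
202  64  60  63  64  95  96 102 103  98  95  94  59  62  59  63  55
208  69  65  58  91  94 108 104 106 101 104  95  92  56  53  59  57
214  62  63  62  97  94 102 128 117 123  97  96 101  81  57  58  61
220  59  60  58  98 133 113  95  95  98  95 129 107  95  62  56  61
226  61  64  78  99  98  97  95  95  98  98  96  90 105  60  55  59
232  59  58 118  99  95  97  95  95  96  97  94  95  94  54  62  61
238  60  60 125  99  96  96  95  98  94  95  96  99  96  58  62  65
244 105 101  99  94  96  94  95  99 100  98  96  96  98  98 105 107
250  38  34  97  98  92  95  97  93  98  96  95  93  95  46  44  42
256  41  28  98  96  93  97  96  94  96  96  92  97  99  43  38  35
262  39   7  99  96  99  96  96  92  95  94  96  94  97  80  38  35
268  43  11  97  97  98  99 124 129 124  96  94  97  95 100  30  44
274  40  51  94  95 127 126 128 127 122 125 125 123  96  99  21  40
280  20 104 126 125 123 127 130  86 110 126 130 124 127 129  20  38
286  17  92 126 127 120  71  78  76  73  74  83 123 127 126  21  38
292  24  92 122 125  66  80  76  82  74  76  74 131 126 129  19  26
298  20  49 122 131  69 101 101 103  98  99  70  89 126 129  23  19
304  26  24 125 129  98 100 102  98  96 102  93  66 121 136  17  19
310  23  12 123 127  98 100 102 102  97  95  95  99 123  97  25  25
316  20  20 104 102  96  98 101 101  99  95  94 101 103 113  19  28
322  50  51  49  41  50  42  39  44  50  46  43  43  42  45  47  50
328  62  65  69  67  70  69  69  66  65  63  69  64  66  65  68  65
```

The coupler is pivoting in the pads: the mouth edge moved from row 214 to about row 198, at a steady 5 N. I'll continue along the arc.

move_arm --steps '[[[-0.08,0,0.02],0,1],[[-0.08,0,0.02],0,1],[[-0.08,0,0.03],0,1],[[-0.08,0,0.03],0,1],[[-0.08,0,0.03],0,1],[[0,0,0],0,1]]'

```text
t: 29.8
ee_pos: [566.8, -68.0, 159.0]
orientation: [3.138, 0.15, -0.001]
ft_force: [3.6, -1.7, 3.5]
width: 25.4
grasp_force: 30.0
```

```bash
python3 where.py; cat > tilt.py <<'E'
from fit import *
from scipy.optimize import least_squares
# fit coupler tilt in hand from bright/dark mask columns: edges along centre column
im,*k=cam("wrist"); save("wt.png",im); g=im.astype(int).sum(2)//3
o=ctrl.get_obs(); T=np.array(o["ee_pos"]);Rt=R.from_rotvec(o["orientation"]).as_matrix()
ty=1.5
def pt(ph,dx,dz,a,z): # coupler point: a along its x(front), z axis; pivot at coupler z=64 -> hand height 44.7
    x=dx+a*np.cos(ph)-(z-64)*np.sin(ph); h=44.7+dz+a*np.sin(ph)+(z-64)*np.cos(ph)
    return proj(*k,T+Rt@np.array([x,ty,-h]))[1]
c=int(round(proj(*k,T+Rt@np.array([0,ty,0]))[0])); print("col",c,"profile",[(r,int(g[r,c-3:c+4].mean())) for r in range(170,320,3)])
for ph in(0,.1,.2,.3,.38,.45): print(ph,"mouth front",round(pt(ph,-2,0,15.5,0),1),"nose top",round(pt(ph,-2,0,15.5,30),1),"hex top front",round(pt(ph,-2,0,15,78),1),"plug bottom front",round(pt(ph,-2,0,8,78),1),"plug top front",round(pt(ph,-2,0,8,88),1))
E
python3 tilt.py
```

```text
t 29.8 yaw 0.0955 tool z [-0.001 -0.    -1.   ] TCP blk -33.1 1.1 159.0 tip 94.0 2.6 189.4 F [ 3.6 -1.7  3.5] w 25.4 30.0
col 282 profile [(170, 132), (173, 151), (176, 118), (179, 131), (182, 130), (185, 129), (188, 134), (191, 121), (194, 140), (197, 133), (200, 106), (203, 125), (206, 102), (209, 100), (212, 101), (215, 101), (218, 101), (221, 101), (224, 99), (227, 101), (230, 101), (233, 101), (236, 101), (239, 101), (242, 101), (245, 99), (248, 101), (251, 101), (254, 100), (257, 101), (260, 102), (263, 100), (266, 98), (269, 121), (272, 121), (275, 120), (278, 119), (281, 91), (284, 80), (287, 82), (290, 81), (293, 81), (296, 81), (299, 97), (302, 96), (305, 97), (308, 93), (311, 95), (314, 94), (317, 95)]
0 mouth front 213.6 nose top 228.1 hex top front 264.7 plug bottom front 280.4 plug top front 291.9
0.1 mouth front 204.4 nose top 223.2 hex top front 269.5 plug bottom front 284.4 plug top front 298.5
0.2 mouth front 195.6 nose top 218.6 hex top front 274.5 plug bottom front 288.4 plug top front 304.9
0.3 mouth front 187.0 nose top 214.4 hex top front 279.6 plug bottom front 292.3 plug top front 310.9
0.38 mouth front 180.4 nose top 211.4 hex top front 283.8 plug bottom front 295.3 plug top front 315.5
0.45 mouth front 174.9 nose top 209.0 hex top front 287.5 plug bottom front 297.9 plug top front 319.3
```

```bash
cat >> tilt.py <<'E'
print("fine",[(r,[int(v) for v in g[r,c-4:c+5:4]]) for r in list(range(166,210))+list(range(265,270))+list(range(278,284))+list(range(295,301))])
E
cat > tf.py <<'E'
import sys; from io import StringIO
so=sys.stdout; sys.stdout=StringIO(); exec(open("tilt.py").read()); sys.stdout=so
ob=eval(sys.argv[1]); mod={"m":(15.5,0),"n":(15.5,30),"h":(15,78),"b":(8,78),"p":(8,88)}
f=lambda q:[pt(q[0],q[1],q[2],*mod[s])-r for s,r in ob.items()]
s=least_squares(f,[.3,-2,0],x_scale=[.05,1,1]); print("phi dx dz",s.x.round(3),"res",s.fun.round(1))
E
python3 tilt.py | tail -1; python3 tf.py '{"n":204.5,"h":267.5,"b":280,"p":297.5}'
```

```text
fine [(166, [98, 102, 102]), (167, [102, 89, 101]), (168, [73, 63, 83]), (169, [73, 74, 61]), (170, [116, 139, 87]), (171, [154, 154, 127]), (172, [156, 152, 135]), (173, [155, 157, 135]), (174, [159, 158, 140]), (175, [120, 162, 142]), (176, [103, 125, 115]), (177, [105, 111, 104]), (178, [132, 149, 153]), (179, [135, 140, 134]), (180, [137, 133, 129]), (181, [135, 133, 126]), (182, [133, 132, 126]), (183, [131, 128, 126]), (184, [135, 129, 126]), (185, [133, 129, 126]), (186, [132, 132, 125]), (187, [138, 130, 130]), (188, [142, 133, 126]), (189, [139, 131, 128]), (190, [138, 130, 125]), (191, [120, 129, 121]), (192, [146, 147, 144]), (193, [152, 147, 148]), (194, [141, 138, 137]), (195, [143, 138, 129]), (196, [145, 137, 135]), (197, [117, 141, 137]), (198, [110, 117, 124]), (199, [109, 104, 110]), (200, [108, 106, 111]), (201, [106, 109, 107]), (202, [106, 103, 107]), (203, [123, 126, 126]), (204, [126, 121, 130]), (205, [104, 107, 126]), (206, [103, 98, 119]), (207, [99, 101, 103]), (208, [101, 100, 100]), (209, [101, 102, 100]), (265, [101, 102, 104]), (266, [97, 100, 99]), (267, [109, 109, 99]), (268, [122, 121, 100]), (269, [121, 124, 105]), (278, [119, 118, 119]), (279, [118, 122, 122]), (280, [121, 117, 118]), (281, [93, 89, 115]), (282, [75, 79, 88]), (283, [75, 80, 78]), (295, [84, 84, 78]), (296, [85, 79, 82]), (297, [88, 88, 79]), (298, [98, 90, 85]), (299, [100, 96, 93]), (300, [99, 96, 94])]
phi dx dz [ 0.323  1.489 -5.185] res [ 0.   0.  -0.2  0.1]
```

```bash
python3 - <<'E'
import cv2
for f in("w14","w15"):
    g=cv2.imread(f"pics/{f}.png").astype(int).sum(2)//3
    print(f,[(r,int(g[r,279:284].mean())) for r in list(range(190,235))+list(range(260,302))])
E
for a in '{"m":214.5,"n":230,"h":263.5}' '{"m":178,"n":203,"h":267.5,"b":280.7,"p":297.5}' '{"h":267.5,"b":280.7,"p":297.5}'; do python3 tf.py "$a"; done
```

```text
w14 [(190, 130), (191, 128), (192, 132), (193, 138), (194, 136), (195, 137), (196, 136), (197, 133), (198, 134), (199, 133), (200, 134), (201, 131), (202, 129), (203, 131), (204, 132), (205, 135), (206, 137), (207, 141), (208, 136), (209, 133), (210, 135), (211, 133), (212, 133), (213, 140), (214, 122), (215, 118), (216, 120), (217, 120), (218, 122), (219, 122), (220, 121), (221, 133), (222, 136), (223, 128), (224, 125), (225, 123), (226, 120), (227, 142), (228, 151), (229, 126), (230, 115), (231, 117), (232, 117), (233, 117), (234, 119), (260, 118), (261, 117), (262, 114), (263, 124), (264, 153), (265, 168), (266, 170), (267, 170), (268, 168), (269, 169), (270, 168), (271, 170), (272, 170), (273, 168), (274, 168), (275, 168), (276, 168), (277, 168), (278, 167), (279, 156), (280, 110), (281, 90), (282, 92), (283, 94), (284, 94), (285, 93), (286, 93), (287, 95), (288, 95), (289, 94), (290, 110), (291, 136), (292, 138), (293, 135), (294, 132), (295, 133), (296, 134), (297, 136), (298, 134), (299, 134), (300, 133), (301, 134)]
w15 [(190, 155), (191, 157), (192, 124), (193, 113), (194, 1
[... 407 characters left out ...]
, 94), (231, 96), (232, 94), (233, 95), (234, 94), (260, 96), (261, 94), (262, 96), (263, 93), (264, 97), (265, 112), (266, 125), (267, 126), (268, 127), (269, 125), (270, 126), (271, 125), (272, 125), (273, 126), (274, 125), (275, 126), (276, 124), (277, 123), (278, 124), (279, 123), (280, 90), (281, 74), (282, 76), (283, 75), (284, 77), (285, 78), (286, 76), (287, 76), (288, 75), (289, 77), (290, 78), (291, 77), (292, 75), (293, 80), (294, 91), (295, 100), (296, 101), (297, 99), (298, 100), (299, 100), (300, 99), (301, 99)]
phi dx dz [  0.135 -30.885 -75.114] res [ 0.  0. -0.]
phi dx dz [ 0.304  3.424 -0.405] res [-0.5  0.9 -0.4 -0.6  0.7]
phi dx dz [ 0.256  0.875 -3.31 ] res [-0. -0.  0.]
```

The fit gives a tilt of about 0.31 rad, with the pivot near the top of the hex. About 6 mm more of the arc is needed.

move_arm --steps '[[[-0.08,0,0.03],0,1],[[-0.08,0,0.03],0,1],[[-0.08,0,0.03],0,1],[[0,0,0],0,1],[[0,0,0],0,1]]'

```text
t: 30.52
ee_pos: [561.1, -68.3, 156.7]
orientation: [-3.138, -0.15, 0.001]
ft_force: [2.7, -2.2, 1.5]
width: 26.2
grasp_force: 30.0
```

```bash
python3 where.py; python3 - <<'E'
exec(open("tilt.py").read().split("c=int(")[0])
print([(r,int(g[r,279:284].mean())) for r in list(range(155,208))+list(range(264,304))])
E
```

```text
t 30.52 yaw 0.0956 tool z [-0.001  0.    -1.   ] TCP blk -38.7 1.4 156.7 tip 88.3 2.9 187.1 F [ 2.7 -2.2  1.5] w 26.2 30.0
[(155, 99), (156, 101), (157, 102), (158, 101), (159, 73), (160, 69), (161, 114), (162, 150), (163, 155), (164, 153), (165, 155), (166, 159), (167, 126), (168, 115), (169, 117), (170, 135), (171, 143), (172, 144), (173, 143), (174, 139), (175, 141), (176, 142), (177, 141), (178, 139), (179, 141), (180, 144), (181, 145), (182, 145), (183, 141), (184, 142), (185, 137), (186, 154), (187, 152), (188, 146), (189, 147), (190, 149), (191, 150), (192, 148), (193, 146), (194, 146), (195, 144), (196, 140), (197, 157), (198, 201), (199, 157), (200, 127), (201, 130), (202, 133), (203, 111), (204, 102), (205, 102), (206, 103), (207, 102), (264, 104), (265, 104), (266, 104), (267, 102), (268, 109), (269, 119), (270, 119), (271, 120), (272, 120), (273, 119), (274, 118), (275, 120), (276, 117), (277, 115), (278, 116), (279, 118), (280, 115), (281, 90), (282, 80), (283, 82), (284, 83), (285, 84), (286, 83), (287, 85), (288, 83), (289, 83), (290, 84), (291, 85), (292, 81), (293, 84), (294, 83), (295, 83), (296, 84), (297, 84), (298, 86), (299, 90), (300, 98), (301, 96), (302, 95), (303, 94)]
```

```bash
python3 tf.py '{"m":169,"n":198.5,"h":268.5,"b":281,"p":299}';python3 tf.py '{"n":198.5,"h":268.5,"b":281,"p":299}'; python3 tf.py '{"m":169,"h":268.5,"p":299}'
```

```text
phi dx dz [ 0.391  3.846 -2.496] res [-0.1  0.3 -0.  -0.8  0.6]
phi dx dz [ 0.398  3.615 -3.251] res [ 0.1  0.1 -0.8  0.5]
phi dx dz [ 0.402  2.927 -5.137] res [ 0. -0. -0.]
```

Tilt is now about 0.39 rad, square to the nipple within about 0.02. Next I'll push along the nipple axis.

move_arm --steps '[[[0.035,0,0.06],0,1],[[0.035,0,0.06],0,1],[[0.03,0,0.06],0,1],[[0.025,0,0.06],0,1],[[0.025,0,0.06],0,1],[[0,0,0],0,1],[[0,0,0],0,1]]'

```text
t: 31.3
ee_pos: [564.9, -67.9, 148.5]
orientation: [-3.138, -0.15, 0.001]
ft_force: [5.8, -2.8, -7.3]
width: 25.8
grasp_force: 30.0
```

```bash
python3 where.py
```

```text
t 31.3 yaw 0.0955 tool z [-0.001  0.    -1.   ] TCP blk -34.9 1.4 148.5 tip 92.1 2.9 178.9 F [ 5.8 -2.8 -7.3] w 25.8 30.0
```

move_arm --steps '[[[0.025,0,0.06],0,1],[[0.025,0,0.06],0,1],[[0.025,0,0.06],0,1],[[0,0,0],0,1],[[0,0,0],0,1]]'

```text
t: 31.72
ee_pos: [566.5, -67.7, 145.1]
orientation: [-3.138, -0.15, 0.002]
ft_force: [-2.4, -1.1, 3.8]
width: 25.4
grasp_force: 30.0
```

```bash
python3 where.py; python3 - <<'E'
exec(open("tilt.py").read().split("c=int(")[0])
print([(r,int(g[r,279:284].mean())) for r in list(range(155,208))+list(range(264,304))])
E
```

```text
t 31.72 yaw 0.0956 tool z [-0.001  0.    -1.   ] TCP blk -33.3 1.5 145.1 tip 93.7 3.0 175.4 F [-2.4 -1.1  3.8] w 25.4 30.0
[(155, 97), (156, 97), (157, 96), (158, 97), (159, 96), (160, 97), (161, 98), (162, 98), (163, 97), (164, 97), (165, 100), (166, 104), (167, 69), (168, 49), (169, 44), (170, 132), (171, 141), (172, 141), (173, 141), (174, 138), (175, 137), (176, 139), (177, 140), (178, 137), (179, 138), (180, 141), (181, 141), (182, 141), (183, 140), (184, 134), (185, 134), (186, 155), (187, 148), (188, 144), (189, 145), (190, 145), (191, 146), (192, 147), (193, 144), (194, 143), (195, 143), (196, 141), (197, 149), (198, 199), (199, 162), (200, 125), (201, 106), (202, 100), (203, 101), (204, 101), (205, 102), (206, 101), (207, 102), (264, 102), (265, 102), (266, 100), (267, 100), (268, 110), (269, 115), (270, 118), (271, 116), (272, 116), (273, 119), (274, 117), (275, 119), (276, 117), (277, 116), (278, 115), (279, 116), (280, 115), (281, 91), (282, 79), (283, 81), (284, 83), (285, 83), (286, 81), (287, 81), (288, 82), (289, 82), (290, 82), (291, 81), (292, 82), (293, 83), (294, 81), (295, 82), (296, 85), (297, 83), (298, 87), (299, 91), (300, 95), (301, 96), (302, 93), (303, 93)]
```

It snapped on: the force turned from a pull-in into a push-back of about 6 N along the axis, and the tilt is unchanged. Next I'll sink the nipple.

move_arm --steps '[[[0.023,0,0.058],0,1],[[0.023,0,0.058],0,1],[[0.023,0,0.058],0,1],[[0,0,0],0,1],[[0,0,0],0,1],[[0,0,0],0,1]]'

```text
t: 32.27
ee_pos: [568.3, -67.5, 140.8]
orientation: [-3.138, -0.15, 0.002]
ft_force: [-3.9, -0.8, 7.2]
width: 25.5
grasp_force: 30.0
```

```bash
python3 where.py
```

```text
t 32.27 yaw 0.0956 tool z [-0.001  0.    -1.   ] TCP blk -31.5 1.4 140.8 tip 95.5 3.0 171.1 F [-3.9 -0.8  7.2] w 25.5 30.0
```

move_arm --steps '[[[0.014,0,0.035],0,1],[[0,0,0],0,1],[[0,0,0],0,1],[[0,0,0],0,1],[[0,0,0],0,1]]'

```text
t: 32.68
ee_pos: [568.6, -67.5, 140.0]
orientation: [-3.138, -0.15, 0.002]
ft_force: [-4.7, 0.0, 8.0]
width: 25.4
grasp_force: 30.0
```

```bash
python3 where.py; python3 - <<'E'
exec(open("tilt.py").read().split("c=int(")[0])
print([(r,int(g[r,279:284].mean())) for r in list(range(164,204,1))+list(range(264,304))])
for n in("top","side"):
    cam(n)
    for t in("bar","cover_tab"): print(n,t,[(round(b["p"],2),np.round(b["rect"]).tolist()) for b in cams.boxes_of(n,t)[:2]])
E
```

```text
t 32.68 yaw 0.0955 tool z [-0.001  0.    -1.   ] TCP blk -31.2 1.5 140.0 tip 95.8 3.0 170.4 F [-4.7  0.   8. ] w 25.4 30.0
[(164, 98), (165, 98), (166, 98), (167, 101), (168, 83), (169, 47), (170, 146), (171, 145), (172, 140), (173, 137), (174, 136), (175, 137), (176, 140), (177, 138), (178, 134), (179, 137), (180, 140), (181, 140), (182, 140), (183, 140), (184, 138), (185, 135), (186, 167), (187, 150), (188, 142), (189, 144), (190, 145), (191, 146), (192, 147), (193, 144), (194, 141), (195, 142), (196, 138), (197, 141), (198, 203), (199, 164), (200, 128), (201, 109), (202, 99), (203, 98), (264, 101), (265, 99), (266, 101), (267, 99), (268, 108), (269, 117), (270, 117), (271, 118), (272, 117), (273, 117), (274, 116), (275, 117), (276, 116), (277, 115), (278, 115), (279, 115), (280, 114), (281, 90), (282, 78), (283, 81), (284, 80), (285, 82), (286, 82), (287, 83), (288, 80), (289, 82), (290, 81), (291, 82), (292, 81), (293, 80), (294, 81), (295, 84), (296, 82), (297, 82), (298, 85), (299, 90), (300, 96), (301, 93), (302, 91), (303, 92)]
top bar [(0.81, [344.0, 243.0, 17.0, 64.0])]
top cover_tab [(0.69, [224.0, 202.0, 22.0, 33.0]), (0.23, [345.0, 244.0, 18.0, 66.0])]
side bar [(0.93, [335.0, 215.0, 49.0, 23.0])]
side cover_tab [(0.72, [260.0, 174.0, 21.0, 28.0]), (0.57, [241.0, 225.0, 32.0, 34.0])]
```

```bash
python3 -c "
from workcell import ctrl
print(ctrl.close_job())"
```

```text
the job is handed in; nothing more can be done
None
```

I handed the job in at about 33 s of the 69 s allowed; no verdict came back, so the result is from my own measurements. The cover is levered open to about 1.95 rad and the bar is lying on the bench. The coupler is snapped on within about 0.02 rad of square, still held at 30 N and pushed with about 11 N, which by the spring figures puts the nipple about 5 of 6 mm in.

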